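Pack the square ink bottles and close the carton

TASK

Pack the order: stand every square ink bottle on the table upright and fully home in a pocket of the carton's grey insert, one to a pocket, and push a light blue foam filler block fully home in each pocket left over, so that none is empty. Then close the carton: fold the two short end flaps in flat first, and only then the two long flaps down flat over them. Do not shift or knock over the other paints and tools on the table.

Things in the scene. Friction and masses are not known exactly. Their poses are not given: they have to be found in the camera images.
- carton: brown cardboard carton, fixed to the table; outside 134 mm (its x) by 244 mm (its y), board 4 mm; origin at the centre of its underside, z up. Flap creases: along the tops of the short end walls at y = +120 and -120 mm, 93 mm above the origin; along the tops of the long walls at x = +65 and -65 mm, 97 mm above. A grey insert fills its floor (126 x 236 mm), top 42 mm above the origin
- pocket0 (a point): middle of the floor of a square pocket in the grey insert, at x = 0, y = -84 mm in the carton, 7 mm above the carton's origin; pocket 47 x 47 mm, 35 mm deep, sides along the carton's x and y; the origin of a bottle or block fully home lies here, its top just below the closed flaps
- pocket1 (a point): middle of the floor of a square pocket in the grey insert, at x = 0, y = -28 mm in the carton, 7 mm above the carton's origin; pocket 47 x 47 mm, 35 mm deep, sides along the carton's x and y; the origin of a bottle or block fully home lies here, its top just below the closed flaps
- pocket2 (a point): middle of the floor of a square pocket in the grey insert, at x = 0, y = 28 mm in the carton, 7 mm above the carton's origin; pocket 47 x 47 mm, 35 mm deep, sides along the carton's x and y; the origin of a bottle or block fully home lies here, its top just below the closed flaps
- pocket3 (a point): middle of the floor of a square pocket in the grey insert, at x = 0, y = 84 mm in the carton, 7 mm above the carton's origin; pocket 47 x 47 mm, 35 mm deep, sides along the carton's x and y; the origin of a bottle or block fully home lies here, its top just below the closed flaps
- ink0: square red ink bottle with a pale label, may be absent; body 44 x 44 mm and 50 mm high, with a round black cap on top, 30 mm across, from 53 to 79 mm above the underside; about 130 g; origin at the centre of the underside, z up, x and y along the body's sides
- ink1: square blue ink bottle with a pale label, may be absent; body 44 x 44 mm and 50 mm high, with a round black cap on top, 30 mm across, from 53 to 79 mm above the underside; about 130 g; origin at the centre of the underside, z up, x and y along the body's sides
- ink2: square yellow ink bottle with a pale label, may be absent; body 44 x 44 mm and 50 mm high, with a round black cap on top, 30 mm across, from 53 to 79 mm above the underside; about 130 g; origin at the centre of the underside, z up, x and y along the body's sides
- ink3: square green ink bottle with a pale label, may be absent; body 44 x 44 mm and 50 mm high, with a round black cap on top, 30 mm across, from 53 to 79 mm above the underside; about 130 g; origin at the centre of the underside, z up, x and y along the body's sides
- filler0: light blue foam filler block, 44 x 44 mm and 62 mm high, about 30 g; fits a pocket; origin at the centre of its underside, z up, x and y along its sides
- filler1: light blue foam filler block, 44 x 44 mm and 62 mm high, about 30 g; fits a pocket; origin at the centre of its underside, z up, x and y along its sides
- short_flap_left (a joint): short (end) flap at the carton's +y end, folds towards its -y; 130 mm wide; cardboard, 66 mm from its crease to its free edge, 4 mm thick. Joint in rad: 0 = folded flat over the carton (its stop), 1.57 = upright; at the start it leans outward at 2.0 to 2.6. It turns stiffly (about 0.03 N m) and stays where it is left
- short_flap_right (a joint): short (end) flap at the carton's -y end, folds towards its +y; 130 mm wide; cardboard, 66 mm from its crease to its free edge, 4 mm thick. Joint in rad: 0 = folded flat over the carton (its stop), 1.57 = upright; at the start it leans outward at 2.0 to 2.6. It turns stiffly (about 0.03 N m) and stays where it is left
- long_flap_far (a joint): long flap on the carton's +x side (away from the robot), folds towards its -x; 242 mm wide; cardboard, 66 mm from its crease to its free edge, 4 mm thick. Joint in rad: 0 = folded flat over the carton (its stop), 1.57 = upright; at the start it leans outward at 2.0 to 2.6. It turns stiffly (about 0.03 N m) and stays where it is left
- long_flap_near (a joint): long flap on the carton's -x side (towards the robot), folds towards its +x; 242 mm wide; cardboard, 66 mm from its crease to its free edge, 4 mm thick. Joint in rad: 0 = folded flat over the carton (its stop), 1.57 = upright; at the start it leans outward at 2.0 to 2.6. It turns stiffly (about 0.03 N m) and stays where it is left
- round0: a blue round squeeze bottle, 38 mm across, 110 mm high; origin at the centre of its underside; not part of the order
- round1: an orange round squeeze bottle, 40 mm across, 121 mm high; origin at the centre of its underside; not part of the order
- round2: a green round squeeze bottle, 36 mm across, 105 mm high; origin at the centre of its underside; not part of the order
- tub: a low round yellow paint jar with a white lid, 58 mm across, 45 mm high, which may stand among the ink bottles; origin at the centre of its underside; not part of the order
- brush_mug: a white mug of brushes, 80 mm across, brushes up to 210 mm high; origin at the centre of its underside; not part of the order
- tape_dispenser: a black desk tape dispenser with an amber roll, 150 x 55 mm, 90 mm high; origin at the centre of its underside; not part of the order
- paint_tube: a lying paint tube, about 110 x 30 mm, 20 mm high; origin at the centre of its underside; not part of the order
Not all that is in view belongs to the job. What is shaped like the filler0 but orange is not meant. Leave any purple look-alike of the filler1 alone.

How it is judged (in metres and radians):
On the way, in this order (a step that is already met when the one before it is completed fails the run):
1. every ink bottle present stands fully home in a pocket and every pocket is filled (bottle or foam block), with all four flaps still open ((distance between ink0 and pocket0 below 0.008 m or distance between ink0 and pocket1 below 0.008 m or distance between ink0 and pocket2 below 0.008 m or distance between ink0 and pocket3 below 0.008 m) and (distance between ink1 and pocket0 below 0.008 m or distance between ink1 and pocket1 below 0.008 m or distance between ink1 and pocket2 below 0.008 m or distance between ink1 and pocket3 below 0.008 m) and (distance between ink2 and pocket0 below 0.008 m or distance between ink2 and pocket1 below 0.008 m or distance between ink2 and pocket2 below 0.008 m or distance between ink2 and pocket3 below 0.008 m) and (distance between ink3 and pocket0 below 0.008 m or distance between ink3 and pocket1 below 0.008 m or distance between ink3 and pocket2 below 0.008 m or distance between ink3 and pocket3 below 0.008 m) and distance between any of ink0, ink1, ink2, ink3, filler0, filler1 and pocket0 below 0.008 m and distance between any of ink0, ink1, ink2, ink3, filler0, filler1 and pocket1 below 0.008 m and distance between any of ink0, ink1, ink2, ink3, filler0, filler1 and pocket2 below 0.008 m and distance between any of ink0, ink1, ink2, ink3, filler0, filler1 and pocket3 below 0.008 m and angle between each of ink0, ink1, ink2, ink3's own z axis and vertical below 0.1 rad and value of joint each of short_flap_left, short_flap_right, long_flap_far, long_flap_near above 1 rad), for 0.2 s.
2. both short flaps are folded flat while both long flaps are still open (value of joint each of short_flap_left, short_flap_right below 0.12 rad and value of joint each of long_flap_far, long_flap_near above 1 rad), for 0.2 s.
3. both long flaps are folded flat over them (value of joint each of short_flap_left, short_flap_right, long_flap_far, long_flap_near below 0.12 rad), for 0.2 s.
At the end, for the whole second after the job is handed in: Every ink bottle present stands in a pocket, its origin within 8 mm of the middle of the pocket's floor, upright within 0.1 rad and at rest; every other pocket holds a foam block as closely (spare blocks stay anywhere on the table); all four flaps are folded flat (each joint below 0.12 rad) (all of step 3 and (distance between ink0 and pocket0 below 0.008 m or distance between ink0 and pocket1 below 0.008 m or distance between ink0 and pocket2 below 0.008 m or distance between ink0 and pocket3 below 0.008 m) and (distance between ink1 and pocket0 below 0.008 m or distance between ink1 and pocket1 below 0.008 m or distance between ink1 and pocket2 below 0.008 m or distance between ink1 and pocket3 below 0.008 m) and (distance between ink2 and pocket0 below 0.008 m or distance between ink2 and pocket1 below 0.008 m or distance between ink2 and pocket2 below 0.008 m or distance between ink2 and pocket3 below 0.008 m) and (distance between ink3 and pocket0 below 0.008 m or distance between ink3 and pocket1 below 0.008 m or distance between ink3 and pocket2 below 0.008 m or distance between ink3 and pocket3 below 0.008 m) and distance between any of ink0, ink1, ink2, ink3, filler0, filler1 and pocket0 below 0.008 m and distance between any of ink0, ink1, ink2, ink3, filler0, filler1 and pocket1 below 0.008 m and distance between any of ink0, ink1, ink2, ink3, filler0, filler1 and pocket2 below 0.008 m and distance between any of ink0, ink1, ink2, ink3, filler0, filler1 and pocket3 below 0.008 m and angle between each of ink0, ink1, ink2, ink3's own z axis and vertical below 0.1 rad and linear speed of each of ink0, ink1, ink2, ink3 below 0.02 m/s); the robot touches nothing.
It fails at once if a long flap is folded over while a short flap is not yet down (value of joint any of long_flap_far, long_flap_near below 0.6 rad and value of joint any of short_flap_left, short_flap_right above 0.4 rad).
It fails at once if another thing on the table is shifted by more than 60 mm or tipped over (distance of any of round0, round1, round2, tub, brush_mug, tape_dispenser, paint_tube from where it was at the start of the episode above 0.06 m or angle between any of round0, round1, round2, tub, brush_mug, tape_dispenser, paint_tube's own z axis and vertical above 0.6 rad).
Of ink0, ink1, ink2, ink3 only 2 to 4 are there at a start; the rules pass over those that are not, and their reading is None.
At some moment in a run one of ink0, ink1, ink2, ink3 may be knocked a few centimetres aside while the robot is not near it.
Once in a run the grip may slacken for a moment while it holds something.
It also fails if it takes over 208 s, if anything falls off the work surface, if the arm or the gripper's body presses on something with over 40 N, if the wrist force passes 120 N, or if a joint passes its speed limit or range.

ROBOT

A 6-joint arm with a two-finger parallel gripper is mounted at the origin on the work surface. World frame = base frame: x ahead of the robot, y to its left, z up, the work surface at z = 0. Lengths are in mm, angles in rad, forces in N, time in s.
With the tool pointing down it reaches from about 325 to 900 mm from the base axis. Payload 6.1 kg.
Tool frame: the origin (TCP) lies where the fingers leave the gripper's body, on its centre line; the fingertips stand 73 mm ahead of it and the grasp point (between the pads) lies 54 mm ahead of it; z points along the fingers, y is the line along which they close (so a half turn about z gives the same grasp; the last joint's range is limited). The gripper opens to 85 mm and grips with 20 to 120 N. Pads are 22 mm wide; open, the fingers measure 114 mm over their backs; the gripper's body (76 mm by 85 mm) begins 54 mm behind the grasp point. The pads swing forward as they close: fully open they stand 13 mm farther back than shut.
Start: joints at [-1.272, 0.22, 1.526, -0, 1.395, -0.126], TCP at [257.579, -569.447, 303.9] pointing down, gripper open.
Joint ranges: [-2.98, 2.98], [-0.91, 2.08], [0.09, 2.57], [-1.24, 4.39], [0.2, 2.65], [-2.68, 2.68]. Speed limits (rad/s): [2.57, 2.57, 3.01, 3.14, 3.14, 3.14].

INTERFACE

Orientations are given as a rotation vector (axis times angle).
In Python, from workcell import get_state, capture, calibration, order gives the robot as it stands.
- The arm moves only by the tool servo_tool, never from a script. Its argument "motion" is a list that holds one entry, the list of rows, each a list of 7 numbers: the turn, a rotation vector about the tool's x, y, z in units of 10 degrees (1.0 is 10 degrees), then the shift along the tool's x, y, z in units of 60 mm (1.0 is 60 mm), then the opening, from 0 (shut) to 1 (fully open). In form: [[[ax, ay, az, dx, dy, dz, claw], ...]]. A call has 1 to 10 rows; each row shifts and turns the commanded pose from where the row before left it, along the tool's axes as they then stand; what a row does not reach is not made up. A row lasts 1/8 s, in which the tool goes at most 62.5 mm and 10.7 degrees, less where a joint would pass 70% of its speed; a pose out of reach is approached as far as the arm can. A call is refused whole if a number of a shift passes 1 or a number of a turn 1, either way. A call with a gripper value outside its range is refused whole. The fingers move at their own pace and stop on an object; the grip force is fixed at half the most. Time passes only in rows, so rows that do not move let the fingers close. It gives the time, the measured TCP pose, the force, the opening and the grip force at its end, in the units of the state.
- get_state(): the state, without advancing time (a new reading comes with each control period).
- capture(name): name is "scene" or "side" or "wrist"; returns (picture, depth): 400x640x3 uint8, red, green, blue; 400x640 float32, mm along the optical axis (not along the pixel's ray), 0 where there is no reading.
- calibration(name): a dict with "intrinsics" (3x3 intrinsics, pixels), "k1" (the pictures are not rectified: a ray, as slopes to the right and down, at radius r is drawn at 1 + k1 r^2 times it, then the intrinsics apply), "T" (4x4, takes a point from camera to world coordinates); the wrist camera has in their place "hand_eye" (4x4, takes a point from camera to tool coordinates, whose origin is the TCP and whose axes are the flange's). Camera axes: x right, y down, z forward; pixel columns grow to the right and rows downward; lengths in mm; the calibration is good to about 2 mm. A picture is of the moment at which its call begins: read the wrist's pose just before it. calibration takes no time and is no camera call.
- order.finish_job(): hands the job in; it is judged then, once.
The state is a dict: "clock": time; "q": joint angles; "dq": joint speeds; "effort": joint torques, N m; "tool_pos": TCP position; "tcp_rot": TCP orientation; "contact_force": force on the tool from outside, world axes, zero at the start; "wrist_torque": the same for the moment, N m; "width": opening from 0.0 (shut) to 1.0 (fully open); "gripper_force": force on a finger pad.
Only numpy, scipy, OpenCV 4.12 (cv2) and the standard library are available. Lean on these libraries where they do the work, as an engineer would, in place of code of your own. Each camera call takes 0.05 s, during which the arm holds its last target. There are 200 camera calls.

## Working session

There is one attempt and no reset: what is moved stays moved. The work goes in short steps, Python scripts to look and compute and a tool call to move; the robot and the scene stay as the last step left them, time stands still between calls to the robot, and variables do not carry over. Pictures are saved under pics/ and viewed, at most 14 in all, crops included, and the job is handed in when it is done.

Besides the shell and the picture viewer there is one more tool, called after ">>>" as name([rows], argument=value, ...), one row to a line, values as JSON. servo_tool: Moves the arm, as the interface text tells. Its arguments: {"type":"object","properties":{"motion":{"type":"array"}},"required":["motion"]}

```bash
ls; mkdir -p pics
python3 - <<'E'
from workcell import get_state, capture, calibration
import cv2, numpy as np
print(get_state())
for n in ("scene","side"):
    p,d=capture(n); cv2.imwrite(f"pics/{n}0.png",p[:,:,::-1]); np.save(f"{n}0.npy",d); np.save(f"{n}0p.npy",p)
    print(n,calibration(n))
print(calibration("wrist"))
E
```

```text
pics
{'clock': 0.0, 'q': array([-1.27207500e+00,  2.21239169e-01,  1.52761197e+00,  3.15555456e-05,
        1.39468774e+00, -1.26071747e-01]), 'dq': array([-0.00054248, -0.00053892,  0.00070498, -0.0010823 , -0.00118032,
       -0.00018612]), 'effort': array([-1.34441852e-03, -4.96902609e+01, -3.89399421e+01, -6.07950351e-04,
        1.08406210e-02,  9.36696097e-06]), 'tool_pos': array([ 257.46604419, -568.99960941,  302.79056738]), 'tcp_rot': array([-3.06910024e+00, -6.61839907e-01,  2.14833994e-04]), 'contact_force': array([-0.04004766, -0.09464171, -0.57590417]), 'wrist_torque': array([-0.00746718, -0.01387041, -0.00437258]), 'gripper_force': 0.0, 'width': 0.9967403376124291}
scene {'intrinsics': array([[512.64246502,   0.        , 324.27249012],
       [  0.        , 512.64246502, 202.21090788],
       [  0.        ,   0.        ,   1.        ]]), 'k1': -0.05873635690455838, 'T': array([[-4.73857290e-01,  6.67245689e-01, -5.74667260e-01,
         1.51038340e+03],
       [ 8.80518033e-01,  3.50022026e-01, -3.19644450e-01,
         4.52660823e+02],
       [-1.21351827e-02, -6.57470
[... 540 characters left out ...]
, -7.71655626e-01, -6.36003555e-01,
         8.74738307e+02],
       [ 0.00000000e+00,  0.00000000e+00,  0.00000000e+00,
         1.00000000e+00]])}
{'intrinsics': array([[324.8957664 ,   0.        , 318.74136292],
       [  0.        , 324.8957664 , 195.20653253],
       [  0.        ,   0.        ,   1.        ]]), 'k1': -0.04070616913703903, 'hand_eye': array([[-1.23889043e-03, -9.58586092e-01, -2.84800226e-01,
         7.34874028e+01],
       [ 9.99998853e-01, -1.43586021e-03,  4.82817816e-04,
        -5.41821539e-01],
       [-8.71755757e-04, -2.84799301e-01,  9.58586771e-01,
        -6.99678768e+01],
       [ 0.00000000e+00,  0.00000000e+00,  0.00000000e+00,
         1.00000000e+00]])}
```

View pics/scene0.png

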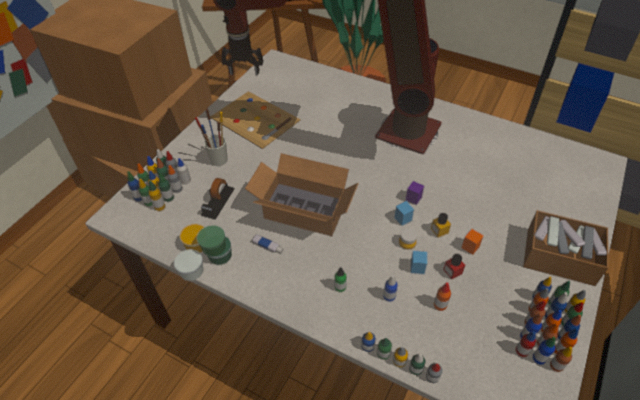

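View pics/side0.png

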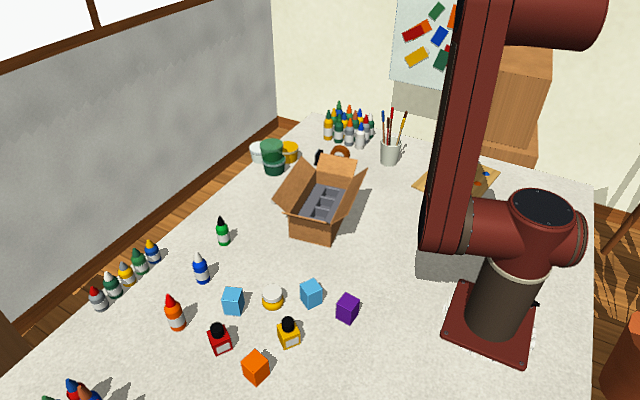

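The scene shows the red bottle at (454,265) and the yellow one at (442,224), the light blue blocks at (404,212) and (419,262), and the carton at about (305,195). The tub stands at (407,241). The purple and orange cubes and the round bottles are not part of the order. Next I turn these pixels into positions.

```bash
cat > lib.py <<'E'
import numpy as np, cv2
from scipy.spatial.transform import Rotation as R
from workcell import get_state, capture, calibration
def snap(n):
    s=get_state(); c=calibration(n); p,d=capture(n)
    if n=="wrist":
        T=np.eye(4); T[:3,:3]=R.from_rotvec(s["tcp_rot"]).as_matrix(); T[:3,3]=s["tool_pos"]; T=T@c["hand_eye"]
    else: T=c["T"]
    K=c["intrinsics"]; v,u=np.mgrid[:400,:640]
    px=np.stack([u.ravel(),v.ravel()],1).astype(np.float64)[:,None]
    # brown model: x(1+k1 r^2)
    xy=cv2.undistortPointsIter(px,K,np.array([c["k1"],0,0,0.]),None,None,(3,40,1e-9))[:,0].reshape(400,640,2)
    P=np.dstack([xy,np.ones((400,640))])*d[...,None]
    W=P@T[:3,:3].T+T[:3,3]; W[d==0]=np.nan
    return p,d,W
def rect(pts):
    (c,s,a)=cv2.minAreaRect(pts.astype(np.float32)); a=(a+45)%90-45
    return np.round(c,1),np.round(s,1),round(a,1)
def mv(p=None,yaw=None,tilt=None):
    """shift (tool axes, units of 60mm) and turn (10deg units) from the measured pose to TCP p, tool R"""
    s=get_state(); Rc=R.from_rotvec(s["tcp_rot"])
    if p is not None: print("shift",np.round(Rc.inv().apply(np.array(p)-s["tool_pos"])/60,2))
def st():
    s=get_state(); m=R.from_rotvec(s["tcp_rot"]).as_matrix()
    print("t%.1f"%s["clock"],"p",np.round(s["tool_pos"],1),"xdir",np.round(np.degrees(np.arctan2(m[1,0],m[0,0])),1),"z",np.round(m[:,2],3),"F",np.round(s["contact_force"],1),"w",round(s["width"]*85,1),"g",round(s["gripper_force"],1))
E
python3 - <<'E'
from lib import *
for n in ("scene","side"):
    p,d,W=snap(n); hsv=cv2.cvtColor(p,cv2.COLOR_RGB2HSV); z=W[...,2]
    work=(W[...,0]>200)&(W[...,0]<900)&(W[...,1]>-600)&(W[...,1]<500)
    print(n,"table z",np.nanmedian(z[work&(abs(z)<12)]))
    m=(work&(z>8)&(z<260)).astype(np.uint8)
    k,l,stt,_=cv2.connectedComponentsWithStats(m)
    for i in range(1,k):
        if stt[i,4]<60: continue
        q=W[l==i]; zt=np.nanpercentile(q[:,2],97); t=q[q[:,2]>zt-6]
        c=np.median(hsv[l==i],0)
        print("px",stt[i,:4],"n",stt[i,4],"hsv",c,"ztop",round(zt),"top",rect(t[:,:2]),"all",rect(q[:,:2]))
E
```

```text
scene table z -1.2537202356991202
px [198 109  29  56] n 708 hsv [ 21.   35.  102.5] ztop 203 top (array([ 488.2, -553.3]), array([90.3, 63.7]), 22.7) all (array([ 489.5, -567.1]), array([95.8, 82.5]), 29.2)
px [245 153 114  82] n 5679 hsv [ 14. 122.  94.] ztop 139 top (array([ 565. , -154.9]), array([236.5, 339.3]), 9.4) all (array([ 565.6, -158.5]), array([236.5, 346.8]), 9.4)
px [181 166   9  17] n 74 hsv [ 17.  25. 120.] ztop 79 top (array([ 634.5, -597.5]), array([20.3,  3. ]), 1.9) all (array([ 635.1, -594.8]), array([ 9.7, 30.4]), -0.5)
px [173 174   9  18] n 96 hsv [ 18.   16.  101.5] ztop 81 top (array([ 680.7, -596. ]), array([20.6, 10.6]), 24.8) all (array([ 682.6, -593.4]), array([33. , 12.9]), 0.6)
px [201 178  32  41] n 648 hsv [14. 47. 54.] ztop 85 top (array([ 647.2, -446.3]), array([49.8, 28.6]), 20.0) all (array([ 663.1, -442.2]), array([151.2,  57.4]), 8.3)
px [163 181  11  21] n 120 hsv [35.5 26.5 89.5] ztop 86 top (array([ 730.5, -594.8]), array([ 8.9, 23.5]), -2.0) all (array([ 729. , -593.5]), array([12.5, 34.5]), -0.9)
px [406 181  19  23] n 284 hsv [140.  95.
[... 5185 characters left out ...]
2.2]), array([39., 33.]), -20.9)
px [335 292  25  32] n 557 hsv [138. 189. 138.] ztop 63 top (array([328.9, 153.4]), array([45.3, 44.6]), -5.5) all (array([328.5, 154. ]), array([46.6, 45.5]), -6.2)
px [277 316  24  33] n 556 hsv [ 23. 230. 175.] ztop 80 top (array([419.8, 282. ]), array([29.4, 29.1]), 1.7) all (array([420.4, 282.4]), array([44.3, 45.7]), -37.4)
px [207 321  25  35] n 555 hsv [  4. 190. 134.] ztop 80 top (array([552.9, 373.6]), array([28.8, 28.7]), -13.3) all (array([553.4, 374.2]), array([43.7, 46.8]), -31.7)
px [240 349  30  37] n 704 hsv [ 13. 255. 228.] ztop 63 top (array([439.1, 393.2]), array([44.6, 45.1]), -14.3) all (array([438.5, 393.5]), array([46.1, 46.4]), -14.1)
```

>>> servo_tool([
  [[0,0,0,0.76,-0.46,-0.06,1],[0,0,0,0.76,-0.46,-0.06,1],[0,0,0,0.76,-0.46,-0.06,1],[0,0,0,0.76,-0.46,-0.06,1],[0,0,0,0.76,-0.46,-0.06,1],[0,0,0,0.76,-0.46,-0.06,1],[0,0,0,0.76,-0.46,-0.06,1],[0,0,0,0.76,-0.46,-0.06,1],[0,0,0,0.76,-0.46,-0.06,1],[0,0,0,0.76,-0.46,-0.06,1]],
])

```text
clock: 1.45
tool_pos: [560.0, -128.4, 340.0]
tcp_rot: [3.071, 0.662, 0.0]
contact_force: [-0.5, -0.3, -0.1]
width: 1.002
gripper_force: 0.0
```

>>> servo_tool([
  [[0,0,-0.93,0,0,0,1],[0,0,-0.93,0,0,0,1],[0,0,-0.93,0,0,0,1],[0,0,-0.93,0,0,0,1],[0,0,-0.93,0,0,0,1],[0,0,-0.93,0,0,0,1],[0,0,-0.93,0,0,0,1],[0,0,-0.93,0,0,0,1],[0,0,0,0,0,0,1]],
])

```text
clock: 2.58
tool_pos: [559.2, -130.0, 339.7]
tcp_rot: [-2.047, -2.382, 0.0]
contact_force: [0.2, -0.4, 0.2]
width: 1.003
gripper_force: 0.0
```

```bash
cat >> lib.py <<'E'
def plan(p,xdir,tilt=(0,0)):
    """print shift in present tool axes, then turn in tool axes, to TCP p and down-pointing tool with x at xdir deg"""
    s=get_state(); Rc=R.from_rotvec(s["tcp_rot"])
    a=np.radians(xdir); Rt=R.from_matrix(np.array([[np.cos(a),np.sin(a),0],[np.sin(a),-np.cos(a),0],[0,0,-1]]).T if False else np.column_stack([[np.cos(a),np.sin(a),0],[np.sin(a),-np.cos(a),0],[0,0,-1]]))
    print("shift",np.round(Rc.inv().apply(np.array(p)-s["tool_pos"])/60,3),"turn",np.round(np.degrees((Rc.inv()*Rt).as_rotvec())/10,3))
E
python3 - <<'E'
from lib import *
st(); print(np.degrees(get_state()["q"]))
p,d,W=snap("wrist"); cv2.imwrite("pics/w1.png",p[:,:,::-1]); np.savez("w1.npz",p=p,d=d,W=W)
E
```

```text
t2.6 p [ 559.2 -130.   339.7] xdir 98.7 z [-0.  0. -1.] F [ 0.2 -0.4  0.2] w 85.2 g 0.0
[-2.09585831e+01  4.45040330e+00  9.27292493e+01  3.51211023e-04
  8.28418517e+01 -2.96125036e+01]
```

View pics/w1.png

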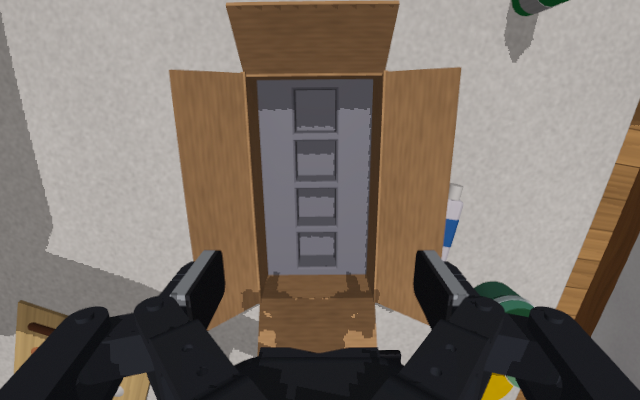

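The wrist view shows the four pockets at about (316,108), (316,160), (316,206) and (316,249). All four flaps lean outward. Now I fit the carton's pose and the flap angles.

```bash
cat > cfit.py <<'E'
from lib import *
from scipy.optimize import minimize
def tocart(Q,c):
    a=np.radians(c[2]); d=Q-np.array(c[:2]); return np.column_stack([d[:,0]*np.cos(a)+d[:,1]*np.sin(a),-d[:,0]*np.sin(a)+d[:,1]*np.cos(a)])
def fit(W,c0,zt=42):
    Q=W.reshape(-1,3); Q=Q[~np.isnan(Q[:,0])]
    l=tocart(Q[:,:2],c0); Q=Q[(abs(l[:,0])<66)&(abs(l[:,1])<122)&(Q[:,2]<75)]
    solid=abs(Q[:,2]-zt)<5; hole=Q[:,2]<zt-7
    sg=lambda x:1/(1+np.exp(-np.clip(x/1.0,-30,30)))
    def cost(c):
        l=tocart(Q[:,:2],c); x,y=l[:,0],l[:,1]
        h=sum(sg(23.5-abs(x))*sg(23.5-abs(y-k)) for k in(-84,-28,28,84))
        return -(h[hole].sum()-h[solid].sum())/1000
    r=minimize(cost,c0,method="Nelder-Mead",options=dict(xatol=.02,fatol=1e-4,initial_simplex=[c0,np.add(c0,[6,0,0]),np.add(c0,[0,6,0]),np.add(c0,[0,0,3])]))
    return r.x,r.fun,solid.sum(),hole.sum(),np.median(Q[solid,2])
E
python3 - <<'E'
from cfit import *
W=np.load("w1.npz")["W"]; c=[560,-157,9]
for i in range(2): 
    o=fit(W,c); c=o[0]; print(o)
# flaps
Q=W.reshape(-1,3); Q=Q[~np.isnan(Q[:,0])]; l=tocart(Q[:,:2],c); z=Q[:,2]
for nm,u,v,zc in(("far",l[:,0]-65,l[:,1],97),("near",-l[:,0]-65,l[:,1],97),("left+y",l[:,1]-120,l[:,0],93),("right-y",-l[:,1]-120,l[:,0],93)):
    m=(u>8)&(u<70)&(abs(v)<(115 if zc==97 else 60))&(z>zc+3)&(z<zc+66)
    if m.sum()>20:
        k=np.polyfit(u[m],z[m],1); print(nm,m.sum(),"ang",np.pi-np.arctan(k[0]),"z at crease",k[1],"umax",np.percentile(u[m],99))
p,d,Ws=snap("scene"); print(fit(Ws,c))
p,d,Ws=snap("side"); print(fit(Ws,c))
E
```

```text
(array([ 560.01174054, -155.95644419,    9.16456279]), np.float64(-4.730064856519855), np.int64(15549), np.int64(6007), np.float64(42.079124047707694))
(array([ 560.01174054, -155.95644419,    9.16456279]), np.float64(-4.730064856519855), np.int64(15549), np.int64(6007), np.float64(42.079124047707694))
far 12269 ang 2.435222701856263 z at crease 96.99012765763302 umax 51.64165621415653
near 11418 ang 2.3293202193205453 z at crease 98.1007840401351 umax 46.55006410004228
left+y 9515 ang 2.348532871774036 z at crease 91.60954293306972 umax 49.88439739549181
right-y 4070 ang 2.5314684150869233 z at crease 94.47758675679276 umax 41.17015501591903
(array([ 556.52784067, -157.59321614,    9.09898977]), np.float64(-0.31363386052116987), np.int64(687), np.int64(601), np.float64(40.78909967375262))
(array([ 564.3880537 , -158.33257812,    9.44071811]), np.float64(-0.18373731851245925), np.int64(885), np.int64(488), np.float64(42.109062529599896))
```

>>> servo_tool([
  [[0,0,0,0.72,-0.193,0.1,1],[0,0,0,0.72,-0.193,0.1,1],[0,0,0,0.72,-0.193,0.1,1],[0,0,0.97,0.72,-0.193,0.1,1],[0,0,0.97,0.49,-0.64,0.1,1],[0,0,0.97,0.49,-0.64,0.3,1],[0,0,0.97,0.49,-0.64,0.3,1],[0,0,0,0,0,0.4,1],[0,0,0,0,0,0,1]],
])

```text
clock: 3.85
tool_pos: [389.9, 140.9, 248.4]
tcp_rot: [-2.721, -1.569, 0.005]
contact_force: [0.5, -0.2, -0.5]
width: 0.998
gripper_force: 0.0
```

```bash
cat > ofit.py <<'E'
from lib import *
HS={"blue":(101,60),"yellow":(22,90),"red":(4,90)}
def objs(W,p,tool=True):
    """clusters above table between z 30 and 90: top-face rectangles in world"""
    z=W[...,2]; hsv=cv2.cvtColor(p,cv2.COLOR_RGB2HSV)
    m=((z>12)&(z<95)&(W[...,0]>300)&(W[...,0]<750)&(W[...,1]>90)&(W[...,1]<460)).astype(np.uint8)
    k,l,s,_=cv2.connectedComponentsWithStats(m)
    for i in range(1,k):
        if s[i,4]<400: continue
        q=W[l==i]; h=hsv[l==i]; zt=np.nanpercentile(q[:,2],98)
        lv=zt-4 if zt<70 else 46; hi=zt+3 if zt<70 else 54
        t=q[(q[:,2]>lv)&(q[:,2]<hi)]
        print("px",s[i,:4],"hsv",np.median(h[h[:,1]>60],0) if (h[:,1]>60).any() else None,"zt %.1f"%zt,"rect",rect(t[:,:2]),"edge" if s[i,0]==0 or s[i,1]==0 or s[i,0]+s[i,2]>=640 or s[i,1]+s[i,3]>=400 else "")
        if zt>70:
            t=q[q[:,2]>zt-5]; print("   cap",np.round(cv2.minEnclosingCircle(t[:,:2].astype(np.float32)),1) if 0 else rect(t[:,:2]))
E
python3 - <<'E'
from lib import *; from ofit import objs
st(); p,d,W=snap("wrist"); cv2.imwrite("pics/w2.png",p[:,:,::-1]); objs(W,p)
E
```

```text
t3.9 p [389.9 140.9 248.4] xdir 59.9 z [-0.003 -0.001 -1.   ] F [ 0.5 -0.2 -0.5] w 84.8 g 0.0
px [232   0  66  52] hsv [ 22. 255.  97.] zt 79.8 rect (array([418.1, 276.1]), array([31.4, 44.2]), -35.5) edge
   cap (array([418.2, 274.7]), array([14.4, 29.1]), -29.6)
px [376   2  75  78] hsv [ 22. 255.  88.] zt 46.4 rect (array([516.4, 205.5]), array([50.7, 50.6]), 9.8) 
px [326 120  58  59] hsv [101. 129. 146.] zt 63.4 rect (array([430.8, 155.1]), array([43.5, 44.1]), -30.1) 
px [216 171  72  75] hsv [139. 181. 108.] zt 63.2 rect (array([328.2, 152.6]), array([44.2, 43.7]), -5.4)
```

>>> servo_tool([
  [[0,0,0,0.27,0.235,0,1],[0,0,0,0.275,0.235,0.4,1],[0,0,0,0,0,0.5,1],[0,0,0,0,0,0.5,1],[0,0,0,0,0,0.5,1],[0,0,0,0,0,0.37,1],[0,0,0,0,0,0,1]],
])

```text
clock: 4.78
tool_pos: [432.0, 154.1, 113.1]
tcp_rot: [-2.722, -1.566, 0.004]
contact_force: [-0.0, -0.2, 0.3]
width: 0.999
gripper_force: 0.0
```

>>> servo_tool([
  [[0,0,0,0,0,0,0],[0,0,0,0,0,0,0],[0,0,0,0,0,0,0],[0,0,0,0,0,0,0],[0,0,0,0,0,0,0],[0,0,0,0,0,0,0]],
])

```text
clock: 5.52
tool_pos: [433.3, 155.1, 115.3]
tcp_rot: [2.721, 1.569, 0.005]
contact_force: [0.1, 0.4, 5.8]
width: 0.501
gripper_force: 61.9
```

>>> servo_tool([
  [[0,0,0,0,0,-0.3,0],[0,0,0,0,0,-0.6,0],[0,0,0,0,0,-0.7,0],[0,0,0,0,0,-0.7,0],[0,0,0,0,0,-0.7,0],[0,0,0,0,0,-0.2,0],[0,0,0,0,0,0,0]],
])

```text
clock: 6.4
tool_pos: [432.3, 154.9, 306.2]
tcp_rot: [2.721, 1.569, 0.002]
contact_force: [0.5, 0.5, -0.8]
width: 0.502
gripper_force: 61.1
```

Run:
```python
from lib import *
st(); p,d,W=snap("wrist"); cv2.imwrite("pics/w3.png",p[:,:,::-1]); np.savez("w3.npz",p=p,d=d,W=W)
s=get_state(); T=R.from_rotvec(s["tcp_rot"]).inv()
L=T.apply(np.nan_to_num(W.reshape(-1,3),nan=9999)-s["tool_pos"])
hsv=cv2.cvtColor(p,cv2.COLOR_RGB2HSV).reshape(-1,3)
b=(abs(hsv[:,0].astype(int)-101)<8)&(hsv[:,1]>70)&(L[:,2]<150)&(L[:,2]>20)&(abs(L[:,0])<50)
print("block pts",b.sum(), np.percentile(L[b],[2,50,98],axis=0).round(1))
t=b&(L[:,2]<np.percentile(L[b,2],50)+4); print("top rect in tool",rect(L[t,:2]))
dk=(hsv[:,2]<110)&(hsv[:,1]<90)&(L[:,2]>0)&(L[:,2]<110)&(abs(L[:,0])<16)&(abs(L[:,1])<45)
print("finger pts",dk.sum(), np.percentile(L[dk],[1,50,99],axis=0).round(1))
```

```text
t6.4 p [432.3 154.9 306.2] xdir 59.9 z [ 0.002  0.    -1.   ] F [ 0.5  0.5 -0.8] w 42.7 g 61.1
block pts 12242 [[-20.1 -20.1  50.8]
 [  9.4   0.8  52.3]
 [ 21.3  21.4 104. ]]
top rect in tool (array([-0.4,  2.1]), array([44.2, 97.5]), 0.3)
finger pts 11361 [[ -9.6 -44.8   4.5]
 [  8.7 -20.8  17.6]
 [ 15.   44.7  60.5]]
```

View pics/w3.png

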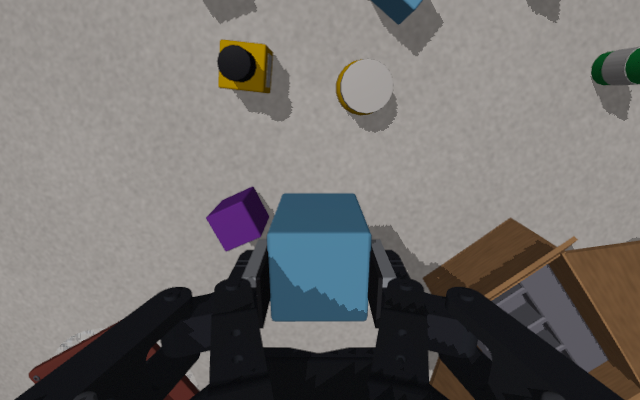

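>>> servo_tool([
  [[0,0,0,-0.468,0.709,0,0],[0,0,0,-0.468,0.709,0,0],[0,0,0,-0.468,0.709,0,0],[0,0,0,-0.468,0.709,0,0],[0,0,0,-0.468,0.709,0,0],[0,0,-0.98,0,0,0,0],[0,0,-0.98,0,0,0,0],[0,0,-0.98,0,0,0,0],[0,0,-0.98,0,0,0,0],[0,0,0,0,0,0,0]],
])

```text
clock: 7.7
tool_pos: [545.0, -73.0, 303.2]
tcp_rot: [-2.037, -2.387, 0.003]
contact_force: [0.7, 0.8, 0.4]
width: 0.499
gripper_force: 61.2
```

```bash
cat > held.py <<'E'
from cfit import *
def held(p,W,hue,zr=(20,80)):
    s=get_state(); T=R.from_rotvec(s["tcp_rot"]).inv()
    L=T.apply(np.nan_to_num(W.reshape(-1,3),nan=9999)-s["tool_pos"]); hsv=cv2.cvtColor(p,cv2.COLOR_RGB2HSV).reshape(-1,3)
    b=(abs(hsv[:,0].astype(int)-hue)<9)&(hsv[:,1]>70)&(L[:,2]<zr[1])&(L[:,2]>zr[0])&(abs(L[:,0])<35)&(abs(L[:,1])<26)
    zt=np.percentile(L[b,2],10); t=b&(L[:,2]<zt+3); return b.sum(),zt,rect(L[t,:2]),np.percentile(L[b],[1,99],axis=0).round(1)
def pocket(c,k):
    a=np.radians(c[2]); y=(-84,-28,28,84)[k]; return np.array([c[0]-y*np.sin(a),c[1]+y*np.cos(a)])
E
python3 - <<'E'
from held import *
st(); p,d,W=snap("wrist"); np.savez("w4.npz",p=p,d=d,W=W); print(held(p,W,101)); print(fit(W,[560,-156,9.2]))
plan([*pocket((559.4,-156.1,9.16),3),306],99.16)
s=get_state(); Z=np.load("w3.npz")["W"]; T=R.from_rotvec([2.721,1.569,.002]).inv(); L=T.apply(Z.reshape(-1,3)-[432.3,154.9,306.2]).reshape(400,640,3)
for r in range(240,335,8): print(r,[tuple(L[r,c].round()) for c in (252,262)],[tuple(L[r,c].round()) for c in (378,388)])
E
```

```text
t7.7 p [545.  -73.  303.2] xdir 99.0 z [-0.004  0.001 -1.   ] F [0.7 0.8 0.4] w 42.4 g 61.2
(np.int64(10821), np.float64(53.09923912281691), (array([-1.5,  0.6]), array([45.1, 46. ]), 0.0), array([[-22.3, -20.7,  52.4],
       [ 20.6,  21.8,  78.1]]))
(array([ 560.11746681, -156.21007526,    9.11365955]), np.float64(-1.4349489092872003), np.int64(6865), np.int64(1863), np.float64(42.13779819762482))
shift [-0.005  0.015 -0.039] turn [-0.018 -0.008 -0.022]
240 [(np.float64(-70.0), np.float64(-71.0), np.float64(246.0)), (np.float64(11.0), np.float64(-26.0), np.float64(67.0))] [(np.float64(11.0), np.float64(27.0), np.float64(67.0)), (np.float64(-97.0), np.float64(87.0), np.float64(305.0))]
248 [(np.float64(-108.0), np.float64(-85.0), np.float64(306.0)), (np.float64(12.0), np.float64(-24.0), np.float64(57.0))] [(np.float64(12.0), np.float64(26.0), np.float64(58.0)), (np.float64(-109.0), np.float64(88.0), np.float64(306.0))]
256 [(np.float64(12.0), np.float64(-27.0), np.float64(50.0)), (np.float64(12.0), np.float64(-23.0), np.float64(50.0))] [(np.float64(12.0), np.float64(24.0), np.float6
[... 1442 characters left out ...]
5.0))]
312 [(np.float64(18.0), np.float64(-18.0), np.float64(6.0)), (np.float64(-3.0), np.float64(-21.0), np.float64(33.0))] [(np.float64(-2.0), np.float64(22.0), np.float64(32.0)), (np.float64(18.0), np.float64(19.0), np.float64(5.0))]
320 [(np.float64(18.0), np.float64(-17.0), np.float64(1.0)), (np.float64(-6.0), np.float64(-21.0), np.float64(33.0))] [(np.float64(-6.0), np.float64(22.0), np.float64(33.0)), (np.float64(18.0), np.float64(18.0), np.float64(2.0))]
328 [(np.float64(17.0), np.float64(-17.0), np.float64(-0.0)), (np.float64(-10.0), np.float64(-22.0), np.float64(33.0))] [(np.float64(-10.0), np.float64(23.0), np.float64(34.0)), (np.float64(18.0), np.float64(18.0), np.float64(-1.0))]
```

>>> servo_tool([
  [[0,0,0,0.009,0.017,0.3,0],[0,0,0,0,0,0.6,0],[0,0,0,0,0,0.6,0],[0,0,0,0,0,0.6,0],[0,0,0,0,0,0.25,0],[0,0,0,0,0,0,0]],
])

```text
clock: 8.5
tool_pos: [545.8, -72.2, 163.1]
tcp_rot: [-2.036, -2.388, 0.002]
contact_force: [-0.4, -0.6, -0.2]
width: 0.495
gripper_force: 67.3
```

>>> servo_tool([
  [[0,0,0,0,0,0.07,0],[0,0,0,0,0,0.07,0],[0,0,0,0,0,0.07,0],[0,0,0,0,0,0.07,0],[0,0,0,0,0,0.07,0],[0,0,0,0,0,0,0]],
])

```text
clock: 9.25
tool_pos: [548.7, -71.5, 154.0]
tcp_rot: [2.035, 2.391, 0.004]
contact_force: [-29.4, 14.0, 66.3]
width: 0.495
gripper_force: 80.4
```

>>> servo_tool([
  [[0,0,0,0,0,-0.2,0],[0,0,0,0,0,-0.25,0],[0,0,0,0,0,0,0]],
])

```text
clock: 9.62
tool_pos: [547.8, -72.8, 172.2]
tcp_rot: [2.036, 2.389, 0.002]
contact_force: [0.7, -0.4, -0.6]
width: 0.499
gripper_force: 71.8
```

Run:
```python
from held import *
st(); p,d,W=snap("wrist"); np.savez("w5.npz",p=p,d=d,W=W); cv2.imwrite("pics/w5.png",p[:,:,::-1]); print(held(p,W,101)); print(fit(W,[560,-156,9.2]))
plan([*pocket((559.4,-156.1,9.16),3),306],99.16)
```

```text
t9.6 p [547.8 -72.8 172.2] xdir 99.1 z [ 0.003 -0.001 -1.   ] F [ 0.7 -0.4 -0.6] w 42.4 g 71.8
(np.int64(11195), np.float64(49.762040194085934), (array([-0.7,  1.5]), array([44.7, 43.7]), 0.0), array([[-21.2, -19.7,  49.1],
       [ 21.3,  22.6,  77.8]]))
(array([ 560.71312175, -158.40909304,    9.24389376]), np.float64(-2.2044111058067983), np.int64(9173), np.int64(2509), np.float64(42.112364685383966))
shift [-0.006 -0.017 -2.249] turn [ 0.006  0.003 -0.003]
```

View pics/w5.png

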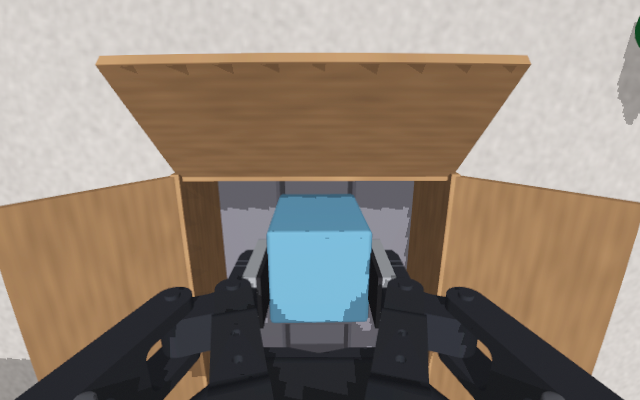

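```bash
cat > edge.py <<'E'
from held import *
def edges(W,s):
    T=R.from_rotvec(s["tcp_rot"]).inv(); L=T.apply(W.reshape(-1,3)-s["tool_pos"]).reshape(W.shape); z=W[...,2]
    ok=~np.isnan(z)&(abs(L[...,0])<75)&(abs(L[...,1])<60); top=ok&(abs(z-42)<3.5); hole=ok&(z<36)
    # far edge (+x tool): for each image column, the lowest 'top' x beyond hole
    xs=[];yl=[];yr=[]
    for c in range(640):
        t=L[top[:,c],c]; h=L[hole[:,c],c]
        if len(h)>2 and abs(h[:,1].mean())<15:
            f=t[t[:,0]>h[:,0].max()-1]
            if len(f): xs.append((h[:,0].max()+f[:,0].min())/2)
    for r in range(400):
        t=L[r][top[r]]; h=L[r][hole[r]]
        if len(h)>2 and len(t)>2:
            a=t[t[:,1]<h[:,1].min()+1]; b=t[t[:,1]>h[:,1].max()-1]
            if len(a): yl.append(a[:,1].max())
            if len(b): yr.append(b[:,1].min())
    for n,v in(("x+",xs),("y-",yl),("y+",yr)): print(n,len(v),np.round(np.percentile(v,[10,25,50,75,90]),1) if v else None)
E
python3 - <<'E'
from edge import *
s=get_state(); edges(np.load("w5.npz")["W"],s)
W=np.load("w4.npz")["W"]; edges(W,dict(tcp_rot=np.array([-2.037,-2.387,.003]),tool_pos=np.array([545,-73,303.2])))
E
```

```text
x+ 0 None
y- 14 [-24.1 -24.1 -24.  -24.  -23.9]
y+ 14 [23.  23.  23.1 23.1 23.2]
x+ 27 [21.4 21.5 21.5 21.6 21.6]
y- 43 [-21.6 -21.5 -21.1 -20.9 -20.8]
y+ 43 [26.2 26.3 26.5 26.9 27.1]
```

The view shows the block over pocket 3, about 2 mm off in tool y (block edges at columns 268 and 371, pocket edges at 281 and 352). I'll shift it and try again.

>>> servo_tool([
  [[0,0,0,-0.02,-0.035,0,0],[0,0,0,0,0,0.1,0],[0,0,0,0,0,0.1,0],[0,0,0,0,0,0.08,0],[0,0,0,0,0,0.08,0],[0,0,0,0,0,0.06,0],[0,0,0,0,0,0,0]],
])

```text
clock: 10.55
tool_pos: [545.1, -73.7, 154.6]
tcp_rot: [-2.035, -2.39, 0.003]
contact_force: [-32.5, 9.7, 72.4]
width: 0.497
gripper_force: 81.7
```

>>> servo_tool([
  [[0,0,0,0,0,-0.2,0],[0,0,0,0,0,-0.2,0],[0,0,0,0,0,0,0]],
])

```text
clock: 10.92
tool_pos: [545.3, -74.2, 169.9]
tcp_rot: [2.037, 2.391, 0.001]
contact_force: [1.0, -1.1, -0.1]
width: 0.5
gripper_force: 71.8
```

```bash
cat >> edge.py <<'E'
def prof(p,W,s,hue,zs=range(50,116,8)):
    T=R.from_rotvec(s["tcp_rot"]).inv(); L=T.apply(np.nan_to_num(W.reshape(-1,3),nan=9999)-s["tool_pos"]); hsv=cv2.cvtColor(p,cv2.COLOR_RGB2HSV).reshape(-1,3)
    b=(abs(hsv[:,0].astype(int)-hue)<9)&(hsv[:,1]>60)&(abs(L[:,0])<35)&(abs(L[:,1])<28)
    for z in zs:
        m=b&(abs(L[:,2]-z)<2)
        if m.sum()>20: print(z,m.sum(),"x",np.round(np.percentile(L[m,0],[1,50,99]),1),"y",np.round(np.percentile(L[m,1],[1,99]),1))
    print("zmax",np.percentile(L[b,2],99.8))
E
python3 - <<'E'
from edge import *
st(); s=get_state(); p,d,W=snap("wrist"); np.savez("w6.npz",p=p,d=d,W=W); print(held(p,W,101)); edges(W,s); prof(p,W,s,101)
p,d,W=snap("side"); np.savez("s6.npz",p=p,W=W); cv2.imwrite("pics/s6.png",cv2.resize(p[130:260,250:390,::-1],(780,720),interpolation=cv2.INTER_CUBIC)[:600])
E
```

```text
t10.9 p [545.3 -74.2 169.9] xdir 99.1 z [ 0.001 -0.    -1.   ] F [ 1.  -1.1 -0.1] w 42.5 g 71.8
(np.int64(11170), np.float64(50.134414940137894), (array([-0.4,  1.2]), array([44.1, 44.7]), -0.3), array([[-21.2, -20. ,  49.4],
       [ 21.3,  22.3,  77.7]]))
x+ 0 None
y- 15 [-22.4 -22.1 -22.  -21.9 -21.8]
y+ 15 [25.  25.1 25.1 25.2 25.3]
50 6098 x [-21.2  -2.9  20.2] y [-20.3  21.3]
58 329 x [20.6 21.2 21.7] y [-20.4  21.8]
66 282 x [20.4 21.  21.5] y [-20.2  21.4]
74 240 x [20.2 20.8 21.3] y [-20.5  21.1]
82 195 x [20.  20.6 21. ] y [-20.7  21.1]
90 183 x [19.8 20.4 20.8] y [-21.   20.5]
98 166 x [19.8 20.1 20.5] y [-21.1  20.2]
106 140 x [19.5 19.9 20.4] y [-21.4  20. ]
114 28 x [19.5 19.7 19.8] y [-10.6  18.9]
zmax 130.04629909164709
```

View pics/s6.png

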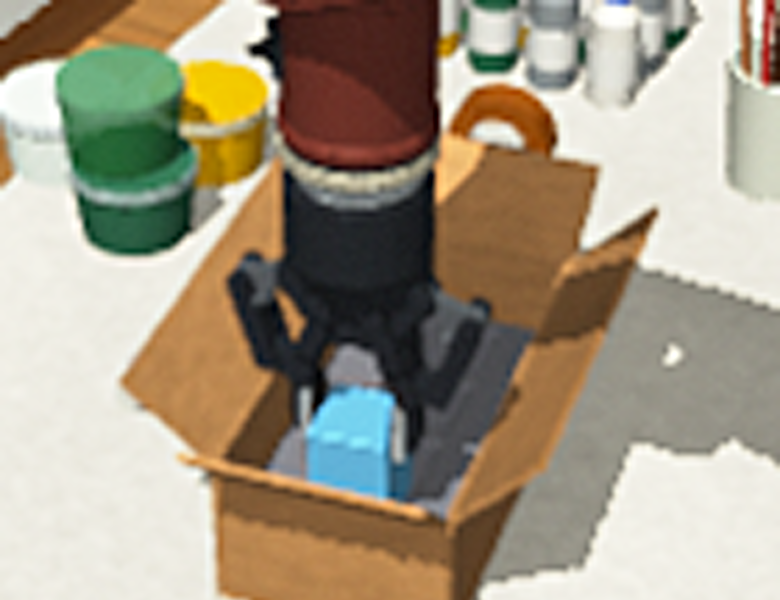

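>>> servo_tool([
  [[0,0,0,0.027,0.038,0,0],[0,0,0,0,0,0.1,0],[0,0,0,0,0,0.1,0],[0,0,0,0,0,0.06,0],[0,0,0,0,0,0.06,0],[0,0,0,0,0,0.05,0],[0,0,0,0,0,0,0]],
])

```text
clock: 11.9
tool_pos: [547.0, -71.3, 154.0]
tcp_rot: [-2.036, -2.39, 0.001]
contact_force: [-25.7, 9.7, 53.9]
width: 0.497
gripper_force: 78.9
```

Run:
```python
from edge import *
st(); s=get_state(); p,d,W=snap("wrist"); np.savez("w7.npz",p=p,d=d,W=W); print(held(p,W,101)); edges(W,s); prof(p,W,s,101)
Z=np.load("w4.npz"); prof(Z["p"],Z["W"],dict(tcp_rot=np.array([-2.037,-2.387,.003]),tool_pos=np.array([545,-73,303.2])),101)
```

```text
t11.9 p [547.  -71.3 154. ] xdir 99.1 z [-0.002  0.001 -1.   ] F [-25.7   9.7  53.9] w 42.2 g 78.9
(np.int64(11117), np.float64(50.549799160258104), (array([-0.1,  0.6]), array([43.8, 44.4]), -0.2), array([[-20.8, -20.4,  49.7],
       [ 21.6,  21.9,  77.6]]))
x+ 0 None
y- 2 [-24.  -23.9 -23.9 -23.9 -23.9]
y+ 2 [23.  23.1 23.2 23.3 23.4]
50 6582 x [-21.2  -3.6  20.1] y [-20.4  21.5]
58 316 x [20.6 21.3 21.8] y [-20.1  22.1]
66 266 x [20.3 20.9 21.5] y [-20.5  21.2]
74 227 x [20.  20.6 21. ] y [-20.9  21. ]
82 205 x [19.7 20.3 20.6] y [-20.8  20.7]
90 162 x [19.2 19.9 20.3] y [-21.   20.6]
98 148 x [19.  19.5 20. ] y [-21.2  20.2]
106 131 x [18.7 19.2 19.7] y [-21.6  20. ]
zmax 111.13165728705832
50 113 x [-17.6   5.   19.5] y [-20.8  22.1]
58 361 x [18.  20.1 20.7] y [-19.8  22.4]
66 310 x [19.3 20.2 20.7] y [-20.4  21.7]
74 255 x [19.5 20.2 20.6] y [-20.1  21.8]
82 226 x [19.5 20.2 20.7] y [-20.1  21.2]
90 194 x [19.6 20.1 20.5] y [-20.2  21.2]
98 170 x [19.5 20.  20.6] y [-20.3  21.5]
106 146 x [19.5 20.  20.4] y [-20.2  20.7]
114 72 x [19.6 20.  20.3] y [-20.   20.6]
zmax 113.34050661673868
```

>>> servo_tool([
  [[0,0,0,0,0,-0.15,0],[0,0,0,0.035,0.005,0,0],[0,0,0,0,0,0.05,0],[0,0,0,0,0,0.06,0],[0,0,0,0,0,0.06,0],[0,0,0,0,0,0.05,0],[0,0,0,0,0,0.05,0],[0,0,0,0,0,0,0]],
])

```text
clock: 12.95
tool_pos: [546.7, -69.9, 139.7]
tcp_rot: [-2.037, -2.391, 0.0]
contact_force: [0.2, -0.2, -0.6]
width: 0.498
gripper_force: 71.8
```

>>> servo_tool([
  [[0,0,0,0,0,0.06,0],[0,0,0,0,0,0.06,0],[0,0,0,0,0,0.06,0],[0,0,0,0,0,0.06,0],[0,0,0,0,0,0.06,0],[0,0,0,0,0,0.05,0],[0,0,0,0,0,0,0]],
])

```text
clock: 13.82
tool_pos: [547.0, -70.4, 121.2]
tcp_rot: [2.037, 2.392, -0.001]
contact_force: [-8.5, -0.8, 17.3]
width: 0.499
gripper_force: 73.9
```

>>> servo_tool([
  [[0,0,0,0,0,0,0.72],[0,0,0,0,0,0,0.72],[0,0,0,0,0,0,0.72],[0,0,0,0,0,-0.3,0.72],[0,0,0,0,0,-0.5,0.72],[0,0,0,0,0,-0.7,0.72],[0,0,0,0,0,-0.7,0.72],[0,0,0,0,0,-0.7,0.72],[0,0,0,0,0,0,0.72]],
])

```text
clock: 14.95
tool_pos: [548.9, -70.5, 299.2]
tcp_rot: [2.032, 2.385, 0.006]
contact_force: [0.4, 0.6, -0.8]
width: 0.718
gripper_force: 0.0
```

```bash
cat > look.py <<'E'
from edge import *
def tops(W,c):
    l=tocart(W[...,:2].reshape(-1,2),c); z=W[...,2].ravel()
    for k,y in enumerate((-84,-28,28,84)):
        m=(abs(l[:,0])<26)&(abs(l[:,1]-y)<26)&(z>46)&(z<95)
        if m.sum()>30:
            zt=np.percentile(z[m],97); t=m&(z>zt-4); print("pocket",k,"n",m.sum(),"ztop %.1f"%zt,"rect in carton",rect(l[t]))
E
python3 - <<'E'
from look import *
st(); p,d,W=snap("wrist"); np.savez("w8.npz",p=p,d=d,W=W); c=[560,-156,9.16]; print(fit(W,c)); tops(W,c)
p,d,W=snap("side"); 
from ofit import objs
objs(W,p)
plan([592.5,270.5,250],111.5)
E
```

```text
t14.9 p [548.9 -70.5 299.2] xdir 99.1 z [ 0.009 -0.003 -1.   ] F [ 0.4  0.6 -0.8] w 61.0 g 0.0
(array([ 560.15335065, -156.65997865,    9.05607973]), np.float64(-3.160981548812718), np.int64(15396), np.int64(4304), np.float64(42.1371435810056))
pocket 3 n 2235 ztop 70.4 rect in carton (array([ 0.2, 84.3]), array([43.7, 44.3]), 0.8)
px [262 284  22  25] hsv [ 23. 255. 229.] zt 47.9 rect (array([515.2, 205.4]), array([47.3, 49.1]), -7.7) 
px [221 286  23  28] hsv [ 99. 140. 212.] zt 63.9 rect (array([590.9, 271.6]), array([44.7, 45.5]), 22.0) 
px [335 292  25  32] hsv [138.  187.  149.5] zt 63.9 rect (array([328.3, 153.2]), array([44.9, 44.3]), -6.1) 
px [164 300  22  30] hsv [ 12. 255. 213.] zt 92.8 rect (array([672.2, 385.5]), array([38.3, 16.7]), -27.7) 
   cap (array([677.2, 383.5]), array([21. , 11.2]), -33.8)
px [277 316  24  32] hsv [ 23. 255. 194.] zt 80.1 rect (array([419.9, 282.5]), array([44.6, 43.9]), -36.9) 
   cap (array([419.9, 280.7]), array([27.5, 28.6]), 31.4)
px [207 321  25  33] hsv [  1. 233. 151.] zt 80.7 rect (array([553.4, 374.1]), array([43.7, 44. ]), -31.0) 
   cap (array([553.6, 373.6]), array([27. , 28.7]), 5.6)
px [240 349  30  36] hsv [ 14. 255. 245.] zt 64.1 rect (array([438.8, 393.8]), array([43.3, 43.7]), -11.7) 
shift [5.482 1.65  0.736] turn [ 0.009  0.005 -1.236]
```

>>> servo_tool([
  [[0,0,0,0.783,0.236,0.0,1],[0,0,0,0.783,0.236,0.0,1],[0,0,0,0.783,0.236,0.1,1],[0,0,0,0.783,0.236,0.15,1],[0,0,0,0.783,0.236,0.15,1],[0,0,0,0.783,0.236,0.15,1],[0,0,0,0.783,0.236,0.15,1],[0,0,-0.62,0,0,0,1],[0,0,-0.62,0,0,0,1],[0,0,0,0,0,0,1]],
])

```text
clock: 16.3
tool_pos: [591.5, 270.5, 249.2]
tcp_rot: [-1.767, -2.595, 0.004]
contact_force: [0.1, 0.2, -0.3]
width: 1.001
gripper_force: 0.0
```

Run:
```python
from lib import *; from ofit import objs
st(); p,d,W=snap("wrist"); objs(W,p)
```

```text
t16.3 p [591.5 270.5 249.2] xdir 111.5 z [-0.003 -0.001 -1.   ] F [ 0.1  0.2 -0.3] w 85.1 g 0.0
px [184   0  41  20] hsv [ 13. 255.  63.] zt 61.4 rect (array([454.3, 367.9]), array([7.2, 3.4]), 26.1) edge
px [285   9  77  83] hsv [  1.  234.  120.5] zt 80.1 rect (array([554.7, 373.1]), array([44.6, 44.5]), -32.5) 
   cap (array([554.9, 372.8]), array([29. , 29.4]), 22.9)
px [87 63 98 75] hsv [ 23. 255.  93.] zt 79.9 rect (array([422.3, 282.2]), array([44.4, 44.7]), -37.1) 
   cap (array([421.8, 282.3]), array([29.9, 29.1]), 1.0)
px [434  81  78  54] hsv [ 13. 255.  85.] zt 93.2 rect (array([674.2, 375.2]), array([19.6, 40. ]), 23.1) 
   cap (array([678.7, 376.7]), array([12. , 22.9]), 20.7)
px [292 155  54  62] hsv [101. 129. 150.] zt 63.4 rect (array([591.7, 270.4]), array([43.8, 44.5]), 22.8) 
px [  0 163  61  73] hsv [138. 185.  74.] zt 62.7 rect (array([345.2, 152.2]), array([19.5, 46.5]), 7.3) edge
px [188 182  66  64] hsv [ 23. 255. 125.] zt 46.3 rect (array([516.2, 205.8]), array([50.6, 49.8]), 20.1) 
px [408 238  58  40] hsv [110. 228.  89.] zt 68.9 rect (array([733. , 250.4]), array([ 2.1, 14.7]), -24.7)
```

>>> servo_tool([
  [[0,0,-0.05,0,0,0.4,1],[0,0,0,0,0,0.5,1],[0,0,0,0,0,0.5,1],[0,0,0,0,0,0.5,1],[0,0,0,0,0,0.45,1],[0,0,0,0,0,0,1],[0,0,0,0,0,0,0]],
])

```text
clock: 17.23
tool_pos: [593.0, 270.5, 111.0]
tcp_rot: [1.757, 2.604, 0.001]
contact_force: [0.2, -0.0, 0.6]
width: 0.815
gripper_force: 0.0
```

>>> servo_tool([
  [[0,0,0,0,0,0,0],[0,0,0,0,0,0,0],[0,0,0,0,0,0,0],[0,0,0,0,0,0,0],[0,0,0,0,0,-0.3,0],[0,0,0,0,0,-0.7,0],[0,0,0,0,0,-0.7,0],[0,0,0,0,0,-0.7,0],[0,0,0,0,0,-0.7,0],[0,0,0,0,0,0,0]],
])

```text
clock: 18.48
tool_pos: [594.2, 271.1, 302.6]
tcp_rot: [1.752, 2.6, 0.012]
contact_force: [0.2, -0.4, -0.5]
width: 0.5
gripper_force: 62.7
```

```bash
cat > place.py <<'E'
from look import *
C=[560.1,-156.35,9.12]
def go(k,off,z):
    a=np.radians(99.12); X=np.array([np.cos(a),np.sin(a)]); Y=np.array([np.sin(a),-np.cos(a)])
    t=pocket(C,k)-off[0]*X-off[1]*Y; print("TCP target",t.round(1)); plan([*t,z],99.12)
E
python3 - <<'E'
from place import *
st(); s=get_state(); p,d,W=snap("wrist"); print(held(p,W,101)); prof(p,W,s,101,(58,74,90,106,112)); go(2,(0,0),290)
E
```

```text
t18.5 p [594.2 271.1 302.6] xdir 112.0 z [ 0.009  0.003 -1.   ] F [ 0.2 -0.4 -0.5] w 42.5 g 62.7
(np.int64(11692), np.float64(46.44609267056089), (array([ 0.6, -0.3]), array([51.1, 44.5]), -0.2), array([[-20. , -19. ,  45.7],
       [ 22.4,  23.4,  77.6]]))
58 340 x [15.2 22.1 22.7] y [-19.8  23.1]
74 253 x [21.5 22.1 22.6] y [-19.8  21.1]
90 188 x [21.6 22.1 22.4] y [-19.6  21.4]
106 142 x [21.5 22.  22.4] y [-19.8  21.4]
zmax 109.72815834679605
TCP target [ 555.7 -128.7]
shift [-5.936 -3.079  0.145] turn [ 2.900e-02 -1.000e-03  1.292e+00]
```

>>> servo_tool([
  [[0,0,0,-0.742,-0.385,0,0],[0,0,0,-0.742,-0.385,0,0],[0,0,0,-0.742,-0.385,0,0],[0,0,0,-0.742,-0.385,0,0],[0,0,0,-0.742,-0.385,0,0],[0,0,0,-0.742,-0.385,0,0],[0,0,0,-0.742,-0.385,0,0],[0,0,0,-0.742,-0.385,0,0],[0,0,0.645,0,0,0,0],[0,0,0.645,0,0,0,0]],
])

```text
clock: 19.77
tool_pos: [553.7, -129.7, 294.4]
tcp_rot: [-2.042, -2.383, 0.002]
contact_force: [-0.4, -0.4, -0.8]
width: 0.506
gripper_force: 62.7
```

>>> servo_tool([
  [[0,0,0,0,0,0.5,0],[0,0,0,0,0,0.5,0],[0,0,0,0,0,0.5,0],[0,0,0,0,0,0.5,0],[0,0,0,0,0,0.1,0],[0,0,0,0,0,0,0]],
])

```text
clock: 20.52
tool_pos: [554.4, -128.8, 169.6]
tcp_rot: [-2.036, -2.39, 0.001]
contact_force: [-0.3, -0.7, -0.2]
width: 0.503
gripper_force: 62.7
```

Run:
```python
from place import *
st(); s=get_state(); p,d,W=snap("wrist"); print(held(p,W,101)[1:]); prof(p,W,s,101,(58,74,90,106)); print(fit(W,C)); edges(W,s); go(2,(0.1,0.8),160)
```

```text
t20.5 p [ 554.4 -128.8  169.6] xdir 99.1 z [-0.002  0.001 -1.   ] F [-0.3 -0.7 -0.2] w 42.7 g 62.7
(np.float64(50.587491869133714), (array([1. , 0.1]), array([44.5, 44.1]), 0.1), array([[-19.4, -21.2,  50. ],
       [ 23.1,  21.2,  78.1]]))
58 356 x [11.9 22.3 22.8] y [-20.   23.5]
74 253 x [21.7 22.3 22.7] y [-20.4  21.6]
90 186 x [21.8 22.3 22.6] y [-19.9  21.5]
106 146 x [21.9 22.3 22.7] y [-20.2  21. ]
zmax 110.40532306779716
(array([ 560.34932071, -156.55534153,    9.03989476]), np.float64(-1.9654177680059055), np.int64(26988), np.int64(2595), np.float64(42.01254398695973))
x+ 40 [21.3 21.4 21.5 21.6 21.7]
y- 14 [-22.1 -21.9 -21.9 -21.8 -21.8]
y+ 14 [25.  25.  25.2 25.2 25.6]
TCP target [ 554.9 -128.9]
shift [ 0.003 -0.002  0.179] turn [0.002 0.001 0.002]
```

```bash
sed -i 's|xs.append((h\[:,0\].max()+f\[:,0\].min())/2)|xs.append(f[:,0].min())|' edge.py
python3 - <<'E'
from place import *
s=get_state(); p,d,W=snap("wrist"); edges(W,s); print(fit(W,C))
E
```

```text
x+ 40 [26.  26.  26.2 26.3 26.4]
y- 14 [-23.  -22.8 -22.7 -22.7 -22.7]
y+ 14 [24.4 24.5 24.5 24.5 24.7]
(array([ 560.47043186, -157.05422466,    9.07754154]), np.float64(-2.1491989771570315), np.int64(26761), np.int64(2728), np.float64(42.03288330052709))
```

>>> servo_tool([
  [[0,0,0,0.036,0.012,0.1,0],[0,0,0,0,0,0.1,0],[0,0,0,0,0,0.06,0],[0,0,0,0,0,0.06,0],[0,0,0,0,0,0.06,0],[0,0,0,0,0,0.06,0],[0,0,0,0,0,0,0]],
])

```text
clock: 21.5
tool_pos: [554.9, -126.7, 143.3]
tcp_rot: [-2.037, -2.391, 0.0]
contact_force: [-0.4, 0.1, 0.6]
width: 0.498
gripper_force: 62.7
```

>>> servo_tool([
  [[0,0,0,0,0,0.07,0],[0,0,0,0,0,0.07,0],[0,0,0,0,0,0.07,0],[0,0,0,0,0,0.07,0],[0,0,0,0,0,0.07,0],[0,0,0,0,0,0.07,0],[0,0,0,0,0,0.03,0],[0,0,0,0,0,0,0]],
])

```text
clock: 22.5
tool_pos: [555.3, -126.8, 119.1]
tcp_rot: [-2.037, -2.391, 0.001]
contact_force: [-8.8, 3.3, 19.3]
width: 0.503
gripper_force: 65.0
```

>>> servo_tool([
  [[0,0,0,0,0,0,0.72],[0,0,0,0,0,0,0.72],[0,0,0,0,0,0,0.72],[0,0,0,0,0,-0.3,0.72],[0,0,0,0,0,-0.5,0.72],[0,0,0,0,0,-0.7,0.72],[0,0,0,0,0,-0.7,0.72],[0,0,0,0,0,-0.8,0.72],[0,0,0,0,0,0,0.72]],
])

```text
clock: 23.62
tool_pos: [557.4, -127.5, 303.5]
tcp_rot: [2.031, 2.384, 0.006]
contact_force: [-0.1, 0.5, -0.0]
width: 0.721
gripper_force: 0.0
```

Run:
```python
from place import *
st(); p,d,W=snap("wrist"); np.savez("w8.npz",p=p,d=d,W=W); print(fit(W,C)); tops(W,C)
p,d,W=snap("side"); 
from ofit import objs
objs(W,p)
plan([553.7,373.7,280],149)
plan([421,282,280],144)
```

```text
t23.6 p [ 557.4 -127.5  303.5] xdir 99.1 z [ 0.01  -0.004 -1.   ] F [-0.1  0.5 -0. ] w 61.3 g 0.0
(array([ 560.27211355, -156.36566465,    9.06402539]), np.float64(-2.1335662622807625), np.int64(18341), np.int64(3145), np.float64(42.04160220551836))
pocket 2 n 2150 ztop 70.3 rect in carton (array([ 0.4, 30.4]), array([43.5, 44. ]), -0.3)
pocket 3 n 2328 ztop 70.3 rect in carton (array([ 0.3, 85.1]), array([43.2, 43.7]), -0.1)
px [262 284  22  25] hsv [ 23. 255. 231.] zt 47.6 rect (array([513.8, 205.6]), array([48.7, 48.8]), 26.7) 
px [335 292  25  31] hsv [138. 187. 151.] zt 63.9 rect (array([328.4, 153.3]), array([45. , 45.1]), -6.3) 
px [164 300  22  29] hsv [ 12. 255. 213.] zt 92.1 rect (array([674.7, 384.9]), array([38.9, 19.1]), -31.6) 
   cap (array([677.5, 382.9]), array([20.9,  7.8]), -28.1)
px [277 316  24  32] hsv [ 23.  255.  192.5] zt 79.6 rect (array([419.9, 282. ]), array([44.5, 44.7]), -37.7) 
   cap (array([419.6, 281.2]), array([27.5, 31.5]), 31.3)
px [207 321  25  33] hsv [  1. 233. 152.] zt 80.5 rect (array([553.1, 374.5]), array([43.3, 45.4]), -33.8) 
   cap (array([554.5, 374.4]), array([26.9, 28.3]), 8.2)
px [240 349  30  37] hsv [ 14. 255. 245.] zt 64.4 rect (array([438.8, 393.4]), array([44.1, 43.5]), -13.1) 
shift [8.241 1.297 0.296] turn [ 0.008  0.011 -4.986]
shift [ 7.083 -1.13   0.292] turn [ 0.008  0.011 -4.486]
```

>>> servo_tool([
  [[0,0,0,0.824,0.13,0,1],[0,0,0,0.824,0.13,0,1],[0,0,0,0.824,0.13,0,1],[0,0,0,0.824,0.13,0,1],[0,0,0,0.824,0.13,0,1],[0,0,0,0.824,0.13,0,1],[0,0,0,0.824,0.13,0,1],[0,0,0,0.824,0.13,0.1,1],[0,0,0,0.824,0.13,0.1,1],[0,0,0,0.824,0.13,0.1,1]],
])

```text
clock: 24.98
tool_pos: [552.7, 375.0, 276.5]
tcp_rot: [-2.037, -2.39, 0.005]
contact_force: [0.9, 0.4, -0.6]
width: 1.004
gripper_force: 0.0
```

>>> servo_tool([
  [[0,0,0.83,0,0,0.1,1],[0,0,0.83,0,0,0.1,1],[0,0,0.83,0,0,0.1,1],[0,0,0.83,0,0,0.1,1],[0,0,0.84,0,0,0.1,1],[0,0,0,0,0,0,1]],
])

```text
clock: 25.72
tool_pos: [552.6, 373.2, 246.2]
tcp_rot: [-2.753, -1.514, 0.007]
contact_force: [-0.1, -0.1, 0.5]
width: 0.999
gripper_force: 0.0
```

Run:
```python
from lib import *; from ofit import objs
st(); p,d,W=snap("wrist"); objs(W,p); plan([554.5,373,104],57)
```

```text
t25.7 p [552.6 373.2 246.2] xdir 57.6 z [-0.004 -0.002 -1.   ] F [-0.1 -0.1  0.5] w 84.9 g 0.0
px [417  68  76  56] hsv [ 13. 255. 110.] zt 93.2 rect (array([674.5, 386.1]), array([40. , 17.5]), -33.1) 
   cap (array([679., 383.]), array([22.9, 11.8]), -38.0)
px [295 154  53  61] hsv [  1. 233. 119.] zt 80.1 rect (array([554.8, 373.7]), array([43.5, 44. ]), -32.5) 
   cap (array([554.7, 373.6]), array([29.3, 28.9]), 15.0)
px [522 184  96  62] hsv [109. 235.  92.] zt 93.4 rect (array([720.7, 242.4]), array([38. , 21.3]), 34.0) 
   cap (array([724. , 237.5]), array([20. , 14.1]), 34.1)
px [164 195  78  71] hsv [ 15. 255. 163.] zt 63.0 rect (array([440.1, 393.3]), array([44.4, 44.1]), -12.8) 
px [235 289  49  72] hsv [ 23. 255.  99.] zt 79.6 rect (array([422.6, 282.9]), array([43.2, 45.1]), -35.3) 
   cap (array([422.7, 287. ]), array([20.1, 30. ]), -9.0)
px [347 296  55  62] hsv [ 22. 255.  89.] zt 46.1 rect (array([519.5, 208.3]), array([43.7, 50.8]), 34.5) 
shift [0.016 0.029 2.382] turn [-0.009  0.016  0.071]
```

>>> servo_tool([
  [[0,0,0,0.027,0.026,0.4,1],[0,0,0,0,0,0.5,1],[0,0,0,0,0,0.5,1],[0,0,0,0,0,0.5,1],[0,0,0,0,0,0.5,1],[0,0,0,0,0,0,1],[0,0,0,0,0,0,0]],
])

```text
clock: 26.65
tool_pos: [556.4, 374.6, 105.9]
tcp_rot: [2.753, 1.514, 0.002]
contact_force: [0.9, 0.3, 0.4]
width: 0.817
gripper_force: 0.0
```

>>> servo_tool([
  [[0,0,0,0,0,0,0],[0,0,0,0,0,0,0],[0,0,0,0,0,0,0],[0,0,0,0,0,0,0],[0,0,0,0,0,-0.3,0],[0,0,0,0,0,-0.7,0],[0,0,0,0,0,-0.7,0],[0,0,0,0,0,-0.7,0],[0,0,0,0,0,-0.7,0],[0,0,0,0,0,0,0]],
])

```text
clock: 27.9
tool_pos: [557.5, 375.1, 297.0]
tcp_rot: [2.753, 1.512, 0.015]
contact_force: [-0.0, 0.5, -0.9]
width: 0.495
gripper_force: 62.3
```

Run:
```python
from place import *
st(); s=get_state(); p,d,W=snap("wrist"); prof(p,W,s,2,(20,28,40,50,54,60,70,80,90,98,102)); go(1,(0,-1.5),290); cv2.imwrite("pics/w9.png",p[:,:,::-1])
```

```text
t27.9 p [557.5 375.1 297. ] xdir 57.5 z [ 0.008  0.004 -1.   ] F [-0.   0.5 -0.9] w 42.1 g 62.3
54 98 x [-17.8  11.   18.3] y [-20.   20.4]
60 773 x [-21.   18.6  19.7] y [-21.7  21.8]
70 293 x [18.6 19.2 19.7] y [-20.6  20.8]
80 237 x [18.7 19.2 19.6] y [-20.7  20.6]
90 197 x [18.6 19.1 19.7] y [-20.7  20.9]
98 181 x [18.4 19.1 19.6] y [-20.7  20.8]
102 162 x [18.5 19.1 19.6] y [-20.8  20.8]
zmax 104.49934970992614
TCP target [ 566.  -183.8]
shift [-7.767  5.129  0.042] turn [ 0.021 -0.017 -4.158]
```

View pics/w9.png

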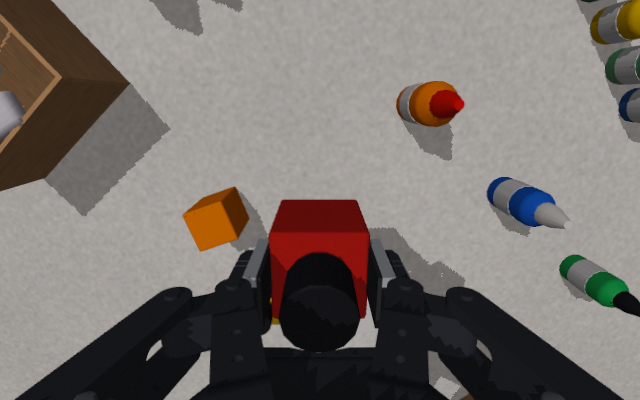

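The red bottle is held upright, with its front face at about (319,245) and the cap centred at (318,300). Next is pocket 1.

>>> servo_tool([
  [[0,0,0,-0.771,0.505,0,0],[0,0,0,-0.771,0.505,0,0],[0,0,0,-0.771,0.505,0,0],[0,0,0,-0.771,0.505,0,0],[0,0,0,-0.771,0.505,0,0],[0,0,0,-0.771,0.505,0,0],[0,0,0,-0.771,0.505,0,0],[0,0,0,-0.771,0.505,0,0],[0,0,0,-0.771,0.505,0,0],[0,0,0,-0.771,0.505,0,0]],
])

```text
clock: 29.2
tool_pos: [561.9, -180.0, 288.5]
tcp_rot: [-2.751, -1.511, 0.003]
contact_force: [0.4, -0.0, -0.2]
width: 0.498
gripper_force: 62.2
```

>>> servo_tool([
  [[0,0,-0.83,0,0,0,0],[0,0,-0.83,0,0,0,0],[0,0,-0.83,0,0,0,0],[0,0,-0.83,0,0,0,0],[0,0,-0.84,0,0,0,0],[0,0,0,0,0,0.4,0],[0,0,0,0,0,0.5,0],[0,0,0,0,0,0.5,0],[0,0,0,0,0,0.5,0],[0,0,0,0,0,0,0]],
])

```text
clock: 30.45
tool_pos: [560.1, -177.2, 171.9]
tcp_rot: [-2.031, -2.384, 0.004]
contact_force: [-0.4, 0.1, -1.4]
width: 0.498
gripper_force: 62.1
```

```bash
cat >> place.py <<'E'
def check(k,hue,zs):
    st(); s=get_state(); p,d,W=snap("wrist"); prof(p,W,s,hue,zs)
    edges(W,s)
    y=(-84,-28,28,84)[k]; a=np.radians(99.12); X=np.array([np.cos(a),np.sin(a)]); Y=np.array([np.sin(a),-np.cos(a)])
    ok=np.array([554.9,-126.7])-(y-28)*-X+ .3*X+.7*Y   # pocket centre as the tool sees it, from the pocket2 insertion
    dd=ok-s["tool_pos"][:2]; print("expected pocket centre in tool x,y", round(dd@X,1),round(dd@Y,1))
    return p,W
E
python3 - <<'E'
from place import *
p,W=check(1,2,(60,70,90,98,102)); print(fit(W,C)); np.savez("w10.npz",p=p,W=W); cv2.imwrite("pics/w10.png",p[:,:,::-1])
E
```

```text
t30.4 p [ 560.1 -177.2  171.9] xdir 99.1 z [-0.009  0.004 -1.   ] F [-0.4  0.1 -1.4] w 42.3 g 62.1
60 675 x [-19.8  18.4  19.4] y [-20.9  22.5]
70 269 x [18.3 18.8 19.3] y [-19.9  21.5]
90 188 x [18.2 18.7 19.2] y [-19.1  21.7]
98 174 x [18.2 18.8 19.1] y [-19.6  21.6]
102 165 x [18.3 18.7 19.1] y [-19.3  21.1]
zmax 104.32252635318322
x+ 40 [74.3 74.3 74.3 74.3 74.3]
y- 17 [-19.3 -19.2 -19.1 -19.   28.8]
y+ 17 [28.1 28.2 28.2 28.3 28.6]
expected pocket centre in tool x,y -5.0 3.6
(array([ 559.97087597, -153.58961626,    8.59411046]), np.float64(-0.3891863654226699), np.int64(34762), np.int64(1035), np.float64(42.01440216051802))
```

```bash
sed -i 's/(abs(L\[...,0\])<75)/(L[...,0]<33)\&(L[...,0]>-60)/' edge.py
python3 - <<'E'
from place import *
s=get_state(); p,d,W=snap("wrist"); edges(W,s)
E
```

```text
x+ 40 [19.3 19.3 19.5 19.6 19.7]
y- 14 [-21.3 -21.  -20.7 -20.7 -20.7]
y+ 14 [26.3 26.4 26.5 26.6 26.7]
```

>>> servo_tool([
  [[0,0,0,-0.018,0.033,0,0],[0,0,0,0,0,0.15,0],[0,0,0,0,0,0.15,0],[0,0,0,0,0,0.07,0],[0,0,0,0,0,0.06,0],[0,0,0,0,0,0.06,0],[0,0,0,0,0,0.06,0],[0,0,0,0,0,0.05,0],[0,0,0,0,0,0,0]],
])

```text
clock: 31.68
tool_pos: [565.0, -179.3, 140.1]
tcp_rot: [-2.037, -2.391, 0.0]
contact_force: [-1.6, -1.3, -3.2]
width: 0.496
gripper_force: 62.3
```

>>> servo_tool([
  [[0,0,0,0,0,0.08,0],[0,0,0,0,0,0.08,0],[0,0,0,0,0,0.08,0],[0,0,0,0,0,0.08,0],[0,0,0,0,0,0.08,0],[0,0,0,0,0,0.06,0],[0,0,0,0,0,0.03,0],[0,0,0,0,0,0,0]],
])

```text
clock: 32.67
tool_pos: [565.2, -179.4, 114.0]
tcp_rot: [-2.036, -2.391, 0.001]
contact_force: [-15.7, 2.6, 23.3]
width: 0.498
gripper_force: 65.2
```

>>> servo_tool([
  [[0,0,0,0,0,0,0.72],[0,0,0,0,0,0,0.72],[0,0,0,0,0,0,0.72],[0,0,0,0,0,-0.3,0.72],[0,0,0,0,0,-0.5,0.72],[0,0,0,0,0,-0.7,0.72],[0,0,0,0,0,-0.7,0.72],[0,0,0,0,0,-0.8,0.72],[0,0,0,0,0,0,0.72],[0,0,0,0,0,0,0.72]],
])

```text
clock: 33.92
tool_pos: [566.0, -179.3, 292.3]
tcp_rot: [2.035, 2.39, 0.002]
contact_force: [-0.4, 0.3, 0.2]
width: 0.723
gripper_force: 0.0
```

Run:
```python
from place import *
st(); p,d,W=snap("wrist"); tops(W,C)
p,d,W=snap("side"); 
from ofit import objs
objs(W,p)
plan([422,282.5,275],53)
```

```text
t33.9 p [ 566.  -179.3  292.3] xdir 99.2 z [ 0.003 -0.001 -1.   ] F [-0.4  0.3  0.2] w 61.4 g 0.0
pocket 1 n 2049 ztop 87.0 rect in carton (array([  1.6, -26.2]), array([29.3, 28.5]), 3.3)
pocket 2 n 2514 ztop 70.2 rect in carton (array([ 0.6, 29.8]), array([43.8, 44.2]), -0.1)
pocket 3 n 2886 ztop 70.3 rect in carton (array([ 0.5, 84.7]), array([44.3, 42.9]), 0.3)
px [262 284  22  25] hsv [ 23. 255. 230.] zt 47.3 rect (array([514.9, 205.9]), array([48.3, 51.3]), 15.8) 
px [335 292  25  32] hsv [138. 187. 154.] zt 64.0 rect (array([328.6, 153.8]), array([43.5, 43.8]), -4.9) 
px [164 300  22  30] hsv [ 12.  255.  214.5] zt 91.2 rect (array([672.7, 384.9]), array([39.5, 18.3]), -23.9) 
   cap (array([677.6, 384.5]), array([22.4, 12.2]), -39.7)
px [277 316  24  32] hsv [ 23. 255. 196.] zt 79.8 rect (array([420.7, 282.3]), array([44.3, 45.4]), -36.5) 
   cap (array([419.7, 281.1]), array([27.6, 30.6]), 32.0)
px [240 349  30  36] hsv [ 14. 255. 245.] zt 64.2 rect (array([438.8, 393.2]), array([43.5, 44.2]), -13.1) 
shift [ 7.974 -1.131  0.263] turn [-7.000e-03 -3.000e-03  4.615e+00]
```

>>> servo_tool([
  [[0,0,0,0.797,-0.113,0,1],[0,0,0,0.797,-0.113,0,1],[0,0,0,0.797,-0.113,0,1],[0,0,0,0.797,-0.113,0,1],[0,0,0,0.797,-0.113,0,1],[0,0,0,0.797,-0.113,0,1],[0,0,0,0.797,-0.113,0,1],[0,0,0,0.797,-0.113,0,1],[0,0,0,0.797,-0.113,0,1],[0,0,0,0.797,-0.113,0,1]],
])

```text
clock: 35.28
tool_pos: [421.3, 283.2, 289.9]
tcp_rot: [-2.037, -2.391, 0.003]
contact_force: [0.1, -0.1, -0.7]
width: 1.003
gripper_force: 0.0
```

>>> servo_tool([
  [[0,0,0.92,0,0,0.14,1],[0,0,0.92,0,0,0.14,1],[0,0,0.92,0,0,0.14,1],[0,0,0.92,0,0,0.14,1],[0,0,0.92,0,0,0.14,1],[0,0,0,0,0,0,1],[0,0,0,0,0,0,1]],
])

```text
clock: 36.15
tool_pos: [422.3, 281.9, 248.9]
tcp_rot: [-2.808, -1.409, 0.001]
contact_force: [0.4, 0.3, 0.9]
width: 0.999
gripper_force: 0.0
```

Run:
```python
from lib import *; from ofit import objs
st(); p,d,W=snap("wrist"); objs(W,p); plan([422.3,282.5,102],53)
```

```text
t36.1 p [422.3 281.9 248.9] xdir 53.3 z [-0.001 -0.    -1.   ] F [0.4 0.3 0.9] w 84.9 g 0.0
px [604   0  36  45] hsv [110. 235.  54.] zt 45.1 rect (array([710.4, 241.2]), array([25.3,  6.5]), -24.7) edge
px [210  23  82  80] hsv [ 16. 255. 159.] zt 63.3 rect (array([439.4, 392.6]), array([43.8, 44.6]), -12.5) 
px [413 154  71  65] hsv [ 23. 255. 118.] zt 46.5 rect (array([516.1, 206. ]), array([50.6, 50.3]), -33.7) 
px [292 156  52  61] hsv [ 23. 255. 128.] zt 80.0 rect (array([421.3, 281.8]), array([44.2, 43.9]), -36.3) 
   cap (array([421.6, 281.9]), array([28.9, 29.4]), -7.6)
px [290 294  60  59] hsv [139. 185.  71.] zt 62.8 rect (array([329. , 158.6]), array([33.9, 45.3]), -7.4) 
shift [ 0.005 -0.007  2.454] turn [-0.001  0.001  0.028]
```

>>> servo_tool([
  [[0,0,0.03,-0.011,-0.012,0.4,1],[0,0,0,0,0,0.5,1],[0,0,0,0,0,0.5,1],[0,0,0,0,0,0.5,1],[0,0,0,0,0,0.53,1],[0,0,0,0,0,0,1],[0,0,0,0,0,0,0]],
])

```text
clock: 37.08
tool_pos: [422.3, 282.2, 104.7]
tcp_rot: [2.813, 1.399, 0.002]
contact_force: [0.1, -0.9, 0.6]
width: 0.817
gripper_force: 0.0
```

>>> servo_tool([
  [[0,0,0,0,0,0,0],[0,0,0,0,0,0,0],[0,0,0,0,0,0,0],[0,0,0,0,0,0,0],[0,0,0,0,0,-0.3,0],[0,0,0,0,0,-0.7,0],[0,0,0,0,0,-0.7,0],[0,0,0,0,0,-0.7,0],[0,0,0,0,0,-0.7,0],[0,0,0,0,0,0,0]],
])

```text
clock: 38.33
tool_pos: [423.1, 282.7, 294.9]
tcp_rot: [2.813, 1.398, 0.014]
contact_force: [1.2, -0.1, -1.6]
width: 0.496
gripper_force: 61.6
```

Run:
```python
from place import *
st(); s=get_state(); p,d,W=snap("wrist"); prof(p,W,s,23,(20,28,40,50,54,60,70,80,90,98,102)); plan([565.2+8.9-.2,-179.4-55.3+1,290],99.12)
```

```text
t38.3 p [423.1 282.7 294.9] xdir 52.8 z [ 0.008  0.004 -1.   ] F [ 1.2 -0.1 -1.6] w 42.2 g 61.6
28 27 x [-0.3  2.5  6.3] y [-14.6  14.7]
50 57 x [ 1.1  9.9 13.5] y [-14.   14.2]
54 3101 x [-19.9  11.2  20.2] y [-21.2  21.2]
60 367 x [11.4 20.5 21. ] y [-21.6  22.2]
70 283 x [19.8 20.5 21. ] y [-20.9  20.8]
80 237 x [19.9 20.5 20.9] y [-21.   20.5]
90 191 x [19.9 20.4 20.9] y [-21.2  20.5]
98 180 x [19.9 20.4 20.8] y [-20.8  20.4]
102 137 x [19.8 20.4 20.8] y [-20.9  20.8]
zmax 103.89798211193822
shift [-5.325  7.209  0.03 ] turn [ 0.021 -0.016 -4.627]
```

>>> servo_tool([
  [[0,0,0,-0.535,0.725,0,0],[0,0,0,-0.535,0.725,0,0],[0,0,0,-0.535,0.725,0,0],[0,0,0,-0.535,0.725,0,0],[0,0,0,-0.535,0.725,0,0],[0,0,0,-0.535,0.725,0,0],[0,0,0,-0.535,0.725,0,0],[0,0,0,-0.535,0.725,0,0],[0,0,0,-0.535,0.725,0,0],[0,0,0,-0.535,0.725,0,0]],
])

```text
clock: 39.62
tool_pos: [573.6, -238.0, 287.5]
tcp_rot: [-2.811, -1.396, 0.003]
contact_force: [1.5, 0.4, -1.5]
width: 0.496
gripper_force: 61.6
```

>>> servo_tool([
  [[0,0,-0.925,0,0,0,0],[0,0,-0.925,0,0,0,0],[0,0,-0.925,0,0,0,0],[0,0,-0.925,0,0,0,0],[0,0,-0.925,0,0,0,0],[0,0,0,0,0,0.4,0],[0,0,0,0,0,0.5,0],[0,0,0,0,0,0.5,0],[0,0,0,0,0,0.5,0],[0,0,0,0,0,0,0]],
])

```text
clock: 40.88
tool_pos: [571.4, -235.1, 170.7]
tcp_rot: [-2.032, -2.383, 0.003]
contact_force: [-0.6, -0.2, -1.4]
width: 0.498
gripper_force: 61.8
```

>>> servo_tool([
  [[0,0,0,0,0,0,0],[0,0,0,0,0,0,0],[0,0,0,0,0,0,0]],
])

```text
clock: 41.25
tool_pos: [574.9, -237.1, 177.0]
tcp_rot: [2.037, 2.389, 0.001]
contact_force: [0.3, -0.4, -1.6]
width: 0.498
gripper_force: 61.8
```

Run:
```python
from place import *
p,W=check(0,23,(60,70,90,98,102)); cv2.imwrite("pics/w11.png",p[:,:,::-1])
```

```text
t41.2 p [ 574.9 -237.1  177. ] xdir 99.1 z [ 0.002 -0.001 -1.   ] F [ 0.3 -0.4 -1.6] w 42.3 g 61.8
60 350 x [11.2 20.1 20.7] y [-20.5  23. ]
70 294 x [19.6 20.1 20.6] y [-20.4  21.5]
90 198 x [19.4 20.1 20.5] y [-20.5  21.6]
98 178 x [19.4 20.  20.5] y [-20.5  21.2]
102 158 x [19.5 20.  20.4] y [-20.   21.1]
zmax 135.36255315035785
x+ 39 [23.9 24.  24.1 24.2 24.3]
y- 21 [-25.6 -25.5 -25.4 -25.3 -25.3]
y+ 21 [21.9 21.9 22.  22.1 22.2]
expected pocket centre in tool x,y 0.4 -1.5
```

>>> servo_tool([
  [[0,0,0,0.038,-0.035,0,0],[0,0,0,0,0,0.15,0],[0,0,0,0,0,0.15,0],[0,0,0,0,0,0.07,0],[0,0,0,0,0,0.06,0],[0,0,0,0,0,0.06,0],[0,0,0,0,0,0.06,0],[0,0,0,0,0,0.05,0],[0,0,0,0,0,0.05,0],[0,0,0,0,0,0,0]],
])

```text
clock: 42.55
tool_pos: [571.7, -234.7, 136.2]
tcp_rot: [-2.038, -2.39, 0.0]
contact_force: [0.2, 0.9, -1.5]
width: 0.497
gripper_force: 61.8
```

>>> servo_tool([
  [[0,0,0,0,0,0.08,0],[0,0,0,0,0,0.08,0],[0,0,0,0,0,0.08,0],[0,0,0,0,0,0.08,0],[0,0,0,0,0,0.06,0],[0,0,0,0,0,0.04,0],[0,0,0,0,0,0,0]],
])

```text
clock: 43.42
tool_pos: [571.8, -234.8, 112.9]
tcp_rot: [-2.038, -2.39, 0.0]
contact_force: [-5.7, 2.8, 11.1]
width: 0.499
gripper_force: 69.0
```

>>> servo_tool([
  [[0,0,0,0,0,0,0.72],[0,0,0,0,0,0,0.72],[0,0,0,0,0,0,0.72],[0,0,0,0,0,-0.3,0.72],[0,0,0,0,0,-0.5,0.72],[0,0,0,0,0,-0.7,0.72],[0,0,0,0,0,-0.7,0.72],[0,0,0,0,0,-0.8,0.72],[0,0,0,0,0,0,0.72],[0,0,0,0,0,0,0]],
])

```text
clock: 44.68
tool_pos: [571.4, -234.7, 291.3]
tcp_rot: [-2.038, -2.39, 0.0]
contact_force: [-1.0, 0.2, -0.8]
width: 0.519
gripper_force: 0.0
```

>>> servo_tool([
  [[0,0,0,0.8,0,-0.6,0],[0,0,0,0.8,0,-0.6,0],[0,0,0,0,0,0,0],[0,0,0,0,0,0,0],[0,0,0,0,0,0,0]],
])

```text
clock: 45.3
tool_pos: [556.0, -140.8, 360.8]
tcp_rot: [-2.037, -2.387, 0.003]
contact_force: [-0.7, 0.3, -0.3]
width: 0.001
gripper_force: 0.0
```

Run:
```python
from place import *
st(); print(np.round(get_state()["q"],2)); p,d,W=snap("wrist"); np.savez("w12.npz",W=W,p=p); tops(W,C); cv2.imwrite("pics/w12.png",p[:,:,::-1])
Q=W.reshape(-1,3); Q=Q[~np.isnan(Q[:,0])]; l=tocart(Q[:,:2],C); z=Q[:,2]
for nm,u,v,zc in(("far",l[:,0]-65,l[:,1],97),("near",-l[:,0]-65,l[:,1],97),("left+y",l[:,1]-120,l[:,0],93),("right-y",-l[:,1]-120,l[:,0],93)):
    m=(u>8)&(u<70)&(abs(v)<(115 if zc==97 else 60))&(z>zc+3)&(z<zc+66)
    if m.sum()>20:
        k=np.polyfit(u[m],z[m],1); print(nm,m.sum(),"ang",np.pi-np.arctan(k[0]),"crease z",k[1],"umax",np.percentile(u[m],99))
```

```text
t45.3 p [ 556.  -140.8  360.8] xdir 99.0 z [-0.004  0.001 -1.   ] F [-0.7  0.3 -0.3] w 0.1 g 0.0
[-0.39  0.07  1.59 -0.    1.49 -0.54]
pocket 0 n 609 ztop 73.0 rect in carton (array([ -0.5, -68.4]), array([19.3,  3.9]), 0.1)
pocket 1 n 1356 ztop 87.0 rect in carton (array([  1.5, -26.4]), array([29.1, 29. ]), 23.0)
pocket 2 n 1594 ztop 70.4 rect in carton (array([ 0.5, 30. ]), array([43.5, 44.8]), 0.9)
pocket 3 n 1741 ztop 70.4 rect in carton (array([ 0.4, 85. ]), array([44. , 44.2]), -0.1)
far 12076 ang 2.4351015691647415 crease z 96.92215110551115 umax 51.71494253297652
near 11110 ang 2.325221438274253 crease z 97.82753273538852 umax 46.66177520637584
left+y 7927 ang 2.3360448896948744 crease z 90.46166961900845 umax 46.829399949994894
right-y 153 ang 2.555198402466418 crease z 96.1941128903508 umax 51.42109859502891
```

View pics/w12.png

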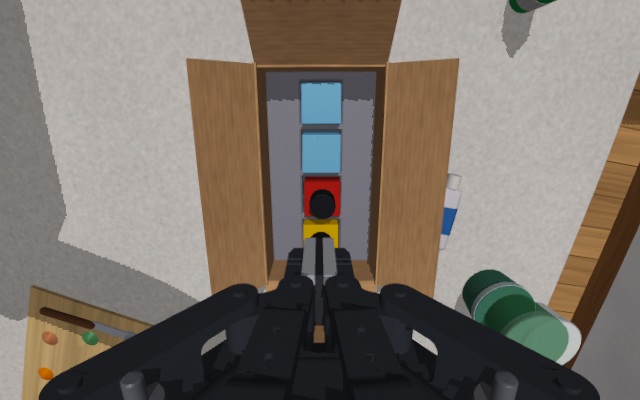

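The view shows the blocks at (321,103) and (321,153), the red bottle at (321,200) and the yellow one at (321,235), so every pocket is filled. Next comes the +y short flap: go outside it, sweep it up and inward, and press it down.

>>> servo_tool([
  [[0,0,0,0.73,0.02,0,0],[0,0,0,0.73,0,0,0],[0,0,0,0.73,0,0,0],[0,0,0,0.74,0,0,0],[0,0,0,0,0,0.6,0],[0,0,0,0,0,0.6,0],[0,0,0,0,0,0.6,0],[0,0,0,0,0,0.6,0],[0,0,0,0,0,0.48,0],[0,0,0,0,0,0,0]],
])

```text
clock: 46.6
tool_pos: [527.9, 33.2, 186.9]
tcp_rot: [-2.036, -2.385, 0.007]
contact_force: [-0.3, 0.5, 0.7]
width: 0.004
gripper_force: 0.0
```

>>> servo_tool([
  [[0,0,0,0,0,0,0],[0,0,0,0,0,0,0],[0,0,0,0,0,0,0]],
])

```text
clock: 46.98
tool_pos: [530.8, 33.7, 191.8]
tcp_rot: [2.037, 2.389, 0.002]
contact_force: [0.0, -0.5, 0.2]
width: -0.003
gripper_force: 0.0
```

```bash
cat > flap.py <<'E'
from place import *
CT=[559.8,-154.5,9.12]
def cs():
    s=get_state(); st(); print("carton x,y of TCP",tocart(s["tool_pos"][None,:2],CT)[0].round(1),"tip z",round(s["tool_pos"][2]-73,1))
def flaps(cam):
    p,d,W=snap(cam); Q=W.reshape(-1,3); Q=Q[~np.isnan(Q[:,0])]; l=tocart(Q[:,:2],[560.1,-156.35,9.12]); z=Q[:,2]
    for nm,a,b,zc in(("far",l[:,0],l[:,1],97),("near",-l[:,0],l[:,1],97),("left",l[:,1],l[:,0],93),("right",-l[:,1],l[:,0],93)):
        u=a-(65 if zc==97 else 120); o=(abs(b)<(110 if zc==97 else 58))
        m=o&(u>8)&(u<70)&(z>zc+3)&(z<zc+68); n=o&(u<-8)&(u>-66)&(z>zc-6)&(z<zc+50)
        if m.sum()>20: k=np.polyfit(u[m],z[m],1); print(cam,nm,"out n",m.sum(),"ang %.2f"%(np.pi-np.arctan(k[0])))
        if n.sum()>20: k=np.polyfit(-u[n],z[n],1); print(cam,nm,"in n",n.sum(),"ang %.2f"%np.arctan(k[0]),"zc %.1f"%k[1])
    return p
E
python3 -c "
from flap import *
cs()"
```

```text
t47.0 p [530.8  33.7 191.8] xdir 99.1 z [ 0.002 -0.    -1.   ] F [ 0.  -0.5  0.2] w -0.3 g 0.0
carton x,y of TCP [  1.2 190.4] tip z 118.8
```

>>> servo_tool([
  [[0,0,0,-0.2,-0.02,0.05,0],[0,0,0,-0.27,0,-0.1,0],[0,0,0,-0.27,0,-0.1,0],[0,0,0,-0.27,0,-0.1,0],[0,0,0,-0.27,0,0.02,0],[0,0,0,-0.2,0,0.1,0],[0,0,0,-0.15,0,0.16,0],[0,0,0,-0.12,0,0.2,0],[0,0,0,-0.06,0,0.15,0],[0,0,0,0,0,0,0]],
])

```text
clock: 48.22
tool_pos: [545.8, -72.9, 169.2]
tcp_rot: [-2.036, -2.389, -0.0]
contact_force: [-7.6, 5.4, 20.0]
width: 0.006
gripper_force: 9.7
```

Run:
```python
from flap import *
cs(); p=flaps("scene"); p=flaps("side")
```

```text
t48.2 p [545.8 -72.9 169.2] xdir 99.1 z [-0.002  0.002 -1.   ] F [-7.6  5.4 20. ] w 0.5 g 9.7
carton x,y of TCP [-0.9 82.8] tip z 96.2
scene far out n 334 ang 2.46
scene far in n 240 ang 0.20 zc 91.8
scene near out n 621 ang 2.37
scene near in n 105 ang 0.09 zc 94.3
scene left in n 377 ang -0.04 zc 98.6
scene right out n 449 ang 2.57
side far out n 554 ang 2.47
side far in n 244 ang 0.49 zc 86.2
side near out n 415 ang 2.36
side near in n 290 ang 0.39 zc 87.7
side left in n 516 ang -0.14 zc 107.2
side right out n 398 ang 2.56
```

>>> servo_tool([
  [[0,0,0,0,0,-0.5,0],[0,0,0,0,0,-0.7,0],[0,0,0,0,0,-0.7,0],[0,0,0,-0.77,0.02,0,0],[0,0,0,-0.77,0,0,0],[0,0,0,-0.77,0,0,0],[0,0,0,-0.77,0,0,0],[0,0,0,-0.77,0,0,0],[0,0,0,-0.77,0,0,0],[0,0,0,-0.05,0,0,0]],
])

```text
clock: 49.58
tool_pos: [590.9, -353.0, 279.9]
tcp_rot: [-2.041, -2.387, 0.001]
contact_force: [-0.5, 0.6, 0.4]
width: -0.002
gripper_force: 0.0
```

Run:
```python
from flap import *
cs(); 
for n in("scene","side"):
    p,d,W=snap(n); l=tocart(W[...,:2].reshape(-1,2),[559.4 if n=="scene" else 562,-156,9.12]); z=W[...,2].ravel(); v=p.reshape(-1,3).max(1)
    for k,y in((0,-84),(1,-28)):
        m=(abs(l[:,0])<22)&(abs(l[:,1]-y)<22)&(z>74)&(z<95); print(n,k,m.sum(),np.percentile(z[m],[50,95]).round(1) if m.sum() else None)
```

```text
t49.6 p [ 590.9 -353.   279.9] xdir 98.9 z [-0.002  0.    -1.   ] F [-0.5  0.6  0.4] w -0.1 g 0.0
carton x,y of TCP [  -0.7 -200.9] tip z 206.9
scene 0 59 [82.5 88.6]
scene 1 61 [83.6 88.3]
side 0 62 [85.  87.9]
side 1 68 [85.1 88.4]
```

>>> servo_tool([
  [[0,0,0,0,0,0.5,0],[0,0,0,0,0,0.5,0],[0,0,0,0,0,0.5,0],[0,0,0,0,0,0.2,0],[0,0,0,0,0,0,0],[0,0,0,0,0,0,0],[0,0,0,0,0,0,0]],
])

```text
clock: 50.55
tool_pos: [592.2, -350.6, 181.5]
tcp_rot: [2.036, 2.389, 0.0]
contact_force: [-0.8, 0.4, 0.3]
width: 0.001
gripper_force: 0.0
```

>>> servo_tool([
  [[0,0,0,0.22,0.01,0,0],[0,0,0,0.235,0,-0.125,0],[0,0,0,0.235,0,-0.125,0],[0,0,0,0.235,0,-0.125,0],[0,0,0,0.235,0,-0.125,0],[0,0,0,0.25,0,0.02,0],[0,0,0,0.2,0,0.1,0],[0,0,0,0.15,0,0.16,0],[0,0,0,0.12,0,0.2,0],[0,0,0,0.06,0,0.16,0]],
])

```text
clock: 51.8
tool_pos: [573.2, -234.6, 169.7]
tcp_rot: [-2.037, -2.39, 0.001]
contact_force: [-0.1, 0.0, 0.5]
width: -0.001
gripper_force: 0.4
```

Run:
```python
from flap import *
cs(); p=flaps("scene"); p=flaps("side")
```

```text
t51.8 p [ 573.2 -234.6  169.7] xdir 99.1 z [-0.001  0.001 -1.   ] F [-0.1  0.   0.5] w -0.1 g 0.4
carton x,y of TCP [  0.6 -81.2] tip z 96.7
scene far out n 331 ang 2.46
scene far in n 462 ang 0.14 zc 93.0
scene near out n 871 ang 2.37
scene near in n 324 ang 0.07 zc 94.7
scene left in n 464 ang 0.01 zc 94.7
scene right in n 375 ang 0.11 zc 94.1
side far out n 848 ang 2.45
side far in n 450 ang 0.23 zc 92.8
side near out n 417 ang 2.35
side near in n 485 ang 0.20 zc 92.8
side left in n 478 ang -0.01 zc 97.4
side right in n 418 ang 0.20 zc 94.9
```

>>> servo_tool([
  [[0,0,0,0.05,0,0.04,0],[0,0,0,0,0,0.04,0],[0,0,0,0,0,0,0],[0,0,0,0,0,0,0]],
])

```text
clock: 52.4
tool_pos: [573.6, -233.5, 169.3]
tcp_rot: [2.037, 2.388, -0.002]
contact_force: [-7.0, -0.5, 16.5]
width: 0.003
gripper_force: 7.9
```

>>> servo_tool([
  [[0,0,0,0,0,0.03,0],[0,0,0,0,0,0,0],[0,0,0,0,0,0,0]],
])

```text
clock: 52.78
tool_pos: [573.7, -233.5, 169.0]
tcp_rot: [2.037, 2.388, -0.002]
contact_force: [-10.7, 2.1, 25.3]
width: -0.002
gripper_force: 12.3
```

Run:
```python
from flap import *
cs(); p=flaps("scene"); print(np.round(get_state()["q"],2))
```

```text
t52.8 p [ 573.7 -233.5  169. ] xdir 99.1 z [ 0.001 -0.003 -1.   ] F [-10.7   2.1  25.3] w -0.2 g 12.3
carton x,y of TCP [  1.2 -80.2] tip z 96.0
scene far out n 329 ang 2.46
scene far in n 447 ang 0.18 zc 92.0
scene near out n 883 ang 2.37
scene near in n 305 ang 0.11 zc 93.1
scene left in n 465 ang -0.01 zc 95.4
scene right in n 366 ang 0.09 zc 94.2
[-0.51  0.33  1.66 -0.    1.15 -0.67]
```

>>> servo_tool([
  [[0,0,0,0,0,-0.5,0],[0,0,0,0,0,-0.7,0],[0,0,0,0,0,-0.8,0],[0,0,1,0,0,0,0],[0,0,1,0,0,0,0],[0,0,1,0,0,0,0],[0,0,1,0,0,0,0],[0,0,1,0,0,0,0],[0,0,1,0,0,0,0],[0,0,1,0,0,0,0]],
])

```text
clock: 54.08
tool_pos: [573.0, -232.2, 283.9]
tcp_rot: [-3.043, -0.779, 0.001]
contact_force: [-0.3, 0.3, 0.0]
width: 0.004
gripper_force: 0.0
```

>>> servo_tool([
  [[0,0,1,0,0,0,0],[0,0,1,0,0,0,0],[0,0,0,0.575,-0.333,0,0],[0,0,0,0.575,-0.333,0,0],[0,0,0,0.575,-0.333,0,0],[0,0,0,0.575,-0.333,0,0],[0,0,0,0,0,0,0],[0,0,0,0,0,0,0],[0,0,0,0,0,0,0]],
])

```text
clock: 55.2
tool_pos: [696.2, -132.4, 284.5]
tcp_rot: [3.132, 0.247, -0.001]
contact_force: [0.9, 0.6, -0.3]
width: 0.0
gripper_force: 0.0
```

Run:
```python
from flap import *
cs(); p=flaps("scene"); cv2.imwrite("pics/s13.png",cv2.resize(p[100:300,200:420,::-1],(660,600)))
```

```text
t55.2 p [ 696.2 -132.4  284.5] xdir 9.0 z [-0.001 -0.    -1.   ] F [ 0.9  0.6 -0.3] w 0.0 g 0.0
carton x,y of TCP [138.1   0.2] tip z 211.5
scene far out n 329 ang 2.46
scene far in n 314 ang 0.00 zc 95.6
scene near out n 773 ang 2.35
scene near in n 210 ang 0.00 zc 95.5
scene left in n 462 ang -0.01 zc 95.5
scene right in n 121 ang -0.01 zc 95.3
```

View pics/s13.png

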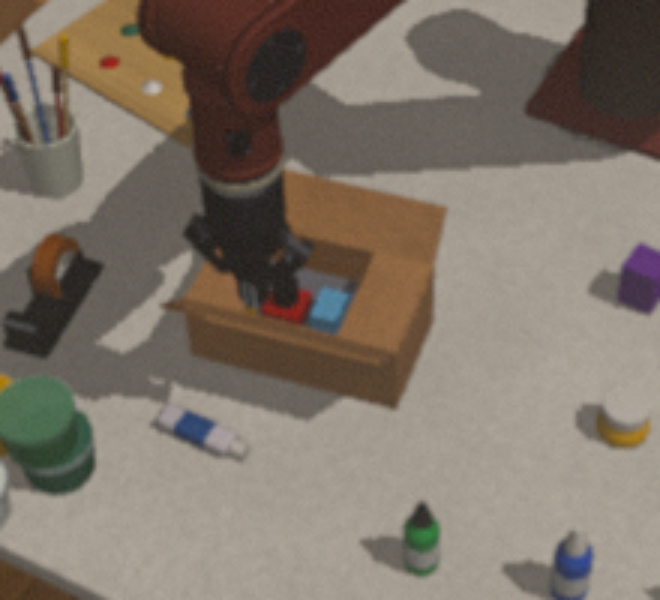

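The scene crop shows both short flaps folded flat and both long flaps open. The finger stands outside the far flap at about (265,290). Now I fold the far long flap.

>>> servo_tool([
  [[0,0,0,0,0,0.5,0],[0,0,0,0,0,0.5,0],[0,0,0,0,0,0.4,0],[0,0,0,0,0,0.18,0],[0,0,0,0,0,0,0],[0,0,0,0,0,0,0],[0,0,0,0,0,0,0]],
])

```text
clock: 56.12
tool_pos: [697.6, -131.7, 191.6]
tcp_rot: [3.131, 0.249, 0.004]
contact_force: [-0.2, 0.2, 0.8]
width: -0.002
gripper_force: 0.0
```

>>> servo_tool([
  [[0,0,0,-0.17,0,0,0],[0,0,0,-0.215,0,-0.1,0],[0,0,0,-0.215,0,-0.1,0],[0,0,0,-0.215,0,-0.1,0],[0,0,0,-0.215,0,-0.1,0],[0,0,0,-0.25,0,0.02,0],[0,0,0,-0.2,0,0.1,0],[0,0,0,-0.15,0,0.16,0],[0,0,0,-0.12,0,0.2,0],[0,0,0,-0.06,0,0.15,0]],
])

```text
clock: 57.38
tool_pos: [588.9, -148.5, 174.6]
tcp_rot: [-3.131, -0.249, 0.002]
contact_force: [0.1, 1.0, 1.0]
width: 0.0
gripper_force: 0.3
```

>>> servo_tool([
  [[0,0,0,0,0,0.04,0],[0,0,0,0,0,0,0],[0,0,0,0,0,0,0]],
])

```text
clock: 57.75
tool_pos: [589.1, -148.5, 173.6]
tcp_rot: [-3.131, -0.249, 0.003]
contact_force: [-4.8, 0.5, 6.0]
width: -0.002
gripper_force: 2.9
```

Run:
```python
from flap import *
cs(); p=flaps("scene")
```

```text
t57.8 p [ 589.1 -148.5  173.6] xdir 9.1 z [-0.002  0.    -1.   ] F [-4.8  0.5  6. ] w -0.2 g 2.9
carton x,y of TCP [29.9  1.2] tip z 100.6
scene far in n 873 ang -0.11 zc 105.3
scene near out n 565 ang 2.38
scene near in n 281 ang 0.01 zc 95.4
scene left in n 457 ang 0.01 zc 96.9
scene right in n 324 ang 0.02 zc 97.3
```

>>> servo_tool([
  [[0,0,0,0,0,0.04,0],[0,0,0,0,0,0,0],[0,0,0,0,0,0,0]],
])

```text
clock: 58.18
tool_pos: [589.2, -148.6, 173.4]
tcp_rot: [-3.132, -0.25, 0.003]
contact_force: [-10.2, 2.7, 18.7]
width: 0.002
gripper_force: 9.3
```

>>> servo_tool([
  [[0,0,0,0,0,-0.5,0],[0,0,0,0,0,-0.7,0],[0,0,0,0,0,-0.8,0],[0,0,0,-0.69,0,0,0],[0,0,0,-0.69,0,0,0],[0,0,0,-0.69,0,0,0],[0,0,0,-0.7,0,0,0],[0,0,0,0,0,0,0],[0,0,0,0,0,0,0],[0,0,0,0,0,0,0]],
])

```text
clock: 59.42
tool_pos: [426.3, -174.8, 291.3]
tcp_rot: [-3.132, -0.25, -0.0]
contact_force: [-0.6, -0.1, 0.5]
width: -0.002
gripper_force: 0.0
```

Run:
```python
from flap import *
cs(); p=flaps("scene");p=flaps("side")
```

```text
t59.4 p [ 426.3 -174.8  291.3] xdir 9.1 z [ 0.  0. -1.] F [-0.6 -0.1  0.5] w -0.2 g 0.0
carton x,y of TCP [-135.     1.1] tip z 218.3
scene far in n 881 ang -0.00 zc 99.2
scene near out n 984 ang 2.36
scene near in n 401 ang 0.01 zc 95.2
scene left in n 463 ang 0.00 zc 97.2
scene right in n 436 ang -0.00 zc 96.9
side far in n 807 ang -0.01 zc 101.4
side near out n 407 ang 2.35
side near in n 448 ang 0.01 zc 97.0
side left in n 505 ang 0.00 zc 99.1
side right in n 381 ang -0.01 zc 99.4
```

>>> servo_tool([
  [[0,0,0,0,0,0.5,0],[0,0,0,0,0,0.5,0],[0,0,0,0,0,0.4,0],[0,0,0,0,0,0.24,0],[0,0,0,0,0,0,0],[0,0,0,0,0,0,0],[0,0,0,0,0,0,0]],
])

```text
clock: 60.4
tool_pos: [426.2, -175.2, 194.0]
tcp_rot: [3.13, 0.249, 0.003]
contact_force: [0.9, -0.3, -0.6]
width: -0.005
gripper_force: 0.0
```

>>> servo_tool([
  [[0,0,0,0.17,0,0,0],[0,0,0,0.205,0,-0.083,0],[0,0,0,0.205,0,-0.083,0],[0,0,0,0.205,0,-0.083,0],[0,0,0,0.205,0,-0.083,0],[0,0,0,0.25,0,0.02,0],[0,0,0,0.2,0,0.1,0],[0,0,0,0.15,0,0.16,0],[0,0,0,0.12,0,0.2,0],[0,0,0,0.06,0,0.15,0]],
])

```text
clock: 61.65
tool_pos: [530.2, -157.8, 173.5]
tcp_rot: [-3.131, -0.249, 0.002]
contact_force: [-1.1, -0.1, 6.1]
width: 0.003
gripper_force: 3.8
```

>>> servo_tool([
  [[0,0,0,0,0,0.04,0],[0,0,0,0,0,0.04,0],[0,0,0,0,0,0,0],[0,0,0,0,0,0,0]],
])

```text
clock: 62.15
tool_pos: [530.2, -157.9, 173.2]
tcp_rot: [-3.131, -0.249, 0.001]
contact_force: [-11.8, 5.7, 25.5]
width: -0.0
gripper_force: 12.9
```

Run:
```python
from flap import *
cs(); p=flaps("scene");p=flaps("side")
```

```text
t62.1 p [ 530.2 -157.9  173.2] xdir 9.1 z [-0.001  0.    -1.   ] F [-11.8   5.7  25.5] w -0.0 g 12.9
carton x,y of TCP [-29.7   1.3] tip z 100.2
scene far in n 906 ang -0.01 zc 99.5
scene near in n 868 ang 0.08 zc 98.4
scene left in n 472 ang 0.01 zc 98.7
scene right in n 437 ang -0.01 zc 99.4
side far in n 701 ang -0.00 zc 101.3
side near in n 715 ang 0.00 zc 102.7
side left in n 493 ang 0.00 zc 101.1
side right in n 207 ang 0.02 zc 100.1
```

Everything is flat. I lift clear, check once more, and hand in.

>>> servo_tool([
  [[0,0,0,0,0,-0.4,0],[0,0,0,0,0,-0.7,0],[0,0,0,0,0,-0.8,0],[0,0,0,0,0,-0.5,0],[0,0,0,0,0,0,0],[0,0,0,0,0,0,0],[0,0,0,0,0,0,0]],
])

```text
clock: 63.12
tool_pos: [529.6, -157.7, 312.0]
tcp_rot: [-3.13, -0.249, 0.005]
contact_force: [-0.3, 0.1, -1.3]
width: -0.003
gripper_force: 0.0
```

Run:
```python
from flap import *
cs(); flaps("scene"); flaps("side"); p=flaps("wrist"); cv2.imwrite("pics/w14.png",p[:,:,::-1])
```

```text
t63.1 p [ 529.6 -157.7  312. ] xdir 9.1 z [-0.003  0.002 -1.   ] F [-0.3  0.1 -1.3] w -0.3 g 0.0
carton x,y of TCP [-30.4   1.6] tip z 239.0
scene far in n 908 ang -0.01 zc 99.3
scene near in n 852 ang 0.00 zc 99.2
scene left in n 481 ang -0.01 zc 99.5
scene right in n 443 ang 0.01 zc 98.9
side far in n 814 ang 0.00 zc 101.1
side near in n 827 ang 0.00 zc 100.9
side left in n 499 ang -0.00 zc 101.1
side right in n 366 ang 0.01 zc 100.7
wrist far in n 18040 ang 0.00 zc 100.9
wrist near in n 15383 ang -0.00 zc 101.0
wrist left in n 8745 ang 0.00 zc 100.8
wrist right in n 8745 ang 0.00 zc 101.0
```

View pics/w14.png

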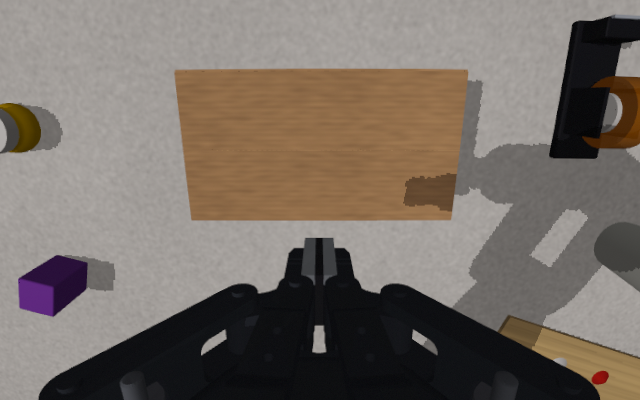

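The picture shows the carton closed flat, with corners at about (176,70) and (452,219).

```bash
python3 -c "
from workcell import order
print(order.finish_job())"
```

```text
the job is handed in; nothing more can be done
None
```

The job is handed in, with no verdict shown: the red and yellow bottles (the only two in view) and two light blue foam blocks are home in the four pockets, and the carton is closed, short flaps first, all four flaps measuring flat.

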